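# Clear the slotted bed of an inspection stand under its sticky sliding cover

### The arm

A 6-joint arm with a two-finger parallel gripper is mounted at the origin on the work surface. World frame = base frame: x ahead of the robot, y to its left, z up, the work surface at z = 0. Lengths are in mm, angles in rad, forces in N, time in s.
With the tool pointing down it reaches from about 400 to 925 mm from the base axis. Payload 12.5 kg.
Tool frame: the origin (TCP) lies midway between the tips of the shut fingers; the grasp point (between the pads) lies 19 mm behind it; z points along the fingers, y is the direction in which the jaws open and shut (so a half turn about z gives the same grasp; the last joint's range is limited). The gripper opens to 95 mm and grips with 3 to 60 N. Pads are 20 mm wide; open, the fingers measure 119 mm over their backs; the gripper's body (75 mm by 180 mm) begins 59 mm behind the grasp point.
Start: joints at [-1.442, 0.491, 1.559, -0, 1.092, -0.106], TCP at [145.427, -607.863, 214.661] pointing down, gripper open.
Joint ranges: [-3.1, 3.1], [-0.84, 2.19], [0.05, 2.79], [-1.13, 4.28], [0.06, 2.93], [-2.69, 2.69]. Speed limits (rad/s): [2.22, 2.22, 2.79, 3.14, 3.14, 3.14].

### API

Orientations are given as [roll, pitch, yaw] about the fixed x, y, z axes, in that order (R = Rz(yaw) Ry(pitch) Rx(roll)).
In Python, from cell import * gives the robot as it stands. The module is installed in compiled form; this text tells all that it offers.
- The arm moves only by the tool carry_out, never from a script. Its argument "moves" is a list of rows, each an object of numbers: "dx", "dy", "dz": the shift along the tool's x, y, z in m; "twist": the turn about the tool's z in degrees. A call has 1 to 5 rows; each row is the pose to reach, as a shift and turn from the pose commanded when the call began, along the tool's axes at that moment; what a row does not reach only later rows make up. A row lasts 1/10 s, in which the tool goes at most 50 mm and 8.59 degrees, less where a joint would pass 70% of its speed; a pose out of reach is approached as far as the arm can. A call with a gripper value outside its range is refused whole. "grip" is the finger opening in m, from 0 to 0.0951, set as the call begins (left out, the last holds). The fingers move at their own pace and stop on an object; the grip force is fixed at half the most. Time passes only in rows, so rows that repeat a pose let the fingers close. It gives the time, the measured TCP pose, the force and the opening at its end, in the units of the state.
- state(): the state, without advancing time (a new reading comes with each control period).
- read_camera(name): name is "side" or "top"; returns (picture, depth): 384x512x3 uint8, red, green, blue; 384x512 float32, mm along the optical axis (not along the pixel's ray), 0 where there is no reading.
- camera_info(name): a dict with "mtx" (3x3 intrinsics, pixels), "R" (3x3) and "t" (3): a world point X has camera coordinates R X + t. Camera axes: x right, y down, z forward; pixel columns grow to the right and rows downward; lengths in mm; the calibration is good to about 2 mm. A picture is of the moment at which its call begins. camera_info takes no time and is no camera call.
- job_done(): hands the job in, once; it reports no verdict.
The state is a dict: "t": time; "joints": joint angles; "qvel": joint speeds; "tau": joint torques, N m; "eef_pos": TCP position; "tcp_rot": TCP orientation; "ft_force": force on the tool from outside, world axes, zero at the start; "moment": the same for the moment, N m; "opening": opening from 0.0 (shut) to 1.0 (fully open).
Only numpy, scipy, OpenCV 4.12 (cv2) and the standard library are available. Lean on these libraries where they do the work, as an engineer would, in place of code of your own. Each camera call takes 0.05 s, during which the arm holds its last target. There are 200 camera calls.

### The job

Slide the clear cover of the inspection stand all the way back: its tracks are sticky and it jams askew if pushed at one end only, so walk it with short pushes at its two end knobs by turns. Then take the yellow slot scraper from its block and drive every orange broken bar end out of the bed's slots, through their open front, into the chip tray. Finally put the scraper back upright in its block and walk the cover fully shut and square, leaving the bottles, glassware and tin round about where they stand.

Things in the scene. Friction and masses are not known exactly. Their poses are not given: they have to be found in the camera images.
- stand: White fixed stand, 380 wide (y), 425 deep (x). Origin: bench level, middle of its front, where the slots open; x points into the stand, away from the robot, y left, z up. Aluminium bed at x 0 to 155, top 48 above the bench, with four slots along x. The cover's tracks run along both sides at y +-158 to +-190, up to 103 high. Behind the bed, under the open cover, a housing 75 high; from x 340 an electronics case 165 high.
- boom (a point): Front end, top middle, of the fixed grey lens boom of the stand: 70 wide, runs front to back over the middle of the cover (stand y -35 to 35, x -43 to 340), 108 to 134 above the bench (lens up to 150, its foot at the back up to 176). The middle of the cover cannot be reached under it.
- slot1 (a point): Open front mouth of slot 1 (left outer), on its centre line at the height of the bed's top; stand axes: the slot runs 155 along +x to a closed end. T-shaped: neck 18 wide and 6 deep, under it a channel 28 wide and 12 high; its floor lies 18 below the bed's top. Centre line at stand y = 125.
- slot2 (a point): Open front mouth of slot 2 (left inner), on its centre line at the height of the bed's top; stand axes: the slot runs 155 along +x to a closed end. T-shaped: neck 18 wide and 6 deep, under it a channel 28 wide and 12 high; its floor lies 18 below the bed's top. Centre line at stand y = 70.
- slot3 (a point): Open front mouth of slot 3 (right inner), on its centre line at the height of the bed's top; stand axes: the slot runs 155 along +x to a closed end. T-shaped: neck 18 wide and 6 deep, under it a channel 28 wide and 12 high; its floor lies 18 below the bed's top. Centre line at stand y = -70.
- slot4 (a point): Open front mouth of slot 4 (right outer), on its centre line at the height of the bed's top; stand axes: the slot runs 155 along +x to a closed end. T-shaped: neck 18 wide and 6 deep, under it a channel 28 wide and 12 high; its floor lies 18 below the bed's top. Centre line at stand y = -125.
- chip_tray: Low chip tray fixed to the front of the bed, blue rim, grey floor, 95 deep (x) and 344 wide (y) outside. Origin: under its centre; axes as the stand's. Floor 6 thick, front and side walls 6 thick and 34 high; its back is the bed itself, whose slot floors lie 30 above the bench.
- cover (a joint): How far the cover's middle has slid back, m: 0 shut (at the front stops), about 0.155 fully open (at the rear stops). Clear pane, blue edges, 155 deep, 336 wide, 6 thick, top 96 above the bench, 0.6 to 1 kg; shut it spans stand x -1 to 154. Slack in short sticky tracks: one end takes 2 to 4 N, can lead the other by 30 to 35, then it jams; more force only wedges it; moving the other end the same way frees it.
- cover_skew (a joint): How far the cover is turned in its tracks, in rad, anticlockwise from above (its right end further back) positive; 0 is square, it jams at about 0.11 to 0.13 either way; a hard jam is also freed by drawing the leading end back.
- knob_left (a point): Top centre of the left blue round knob on the cover, 18 across, 26 high (pane to top; a flat foot ring 26 across and 3 high at its bottom). At the cover's left end, 148 from its middle; shut and square it stands at stand x 34, its top 122 above the bench. Push it from the front to open, from behind to shut.
- knob_right (a point): Top centre of the right knob, the same, 148 to the right of the cover's middle.
- scraper: Yellow slot scraper, stands upright. Origin: the middle of the underside of its steel foot plate (26 along x, 44 along y, 6 thick), which rides on the bed. Under the foot a steel blade 10 (x) by 12 (y), 16 deep, goes down into a slot. Handle above the foot: upright slab 16 thick (x) and 40 wide (y), from 6 to 100 above the origin. Weighs 0.18 kg. Grip the slab near its top across its 16.
- block: Blue fixed block 90 (x) by 70 (y), 36 high, that holds the scraper. Origin: under its centre. Pocket in the middle of its top 28 (x) by 18 (y), 22 deep: the scraper's blade stands in it with the foot plate on the block's top, scraper origin 36 above the bench and over the block's origin, axes alike (or half a turn round).
- scrap1: Orange broken end of a moulded test bar, 30 long (x -15 to 15) by 22 wide by 9 thick, 20 g, narrower (12 wide) over the last 10 at +x; origin in the middle of its underside. Starts in slot 1, flat in the channel, trapped under the lips; may be absent.
- scrap2: Orange broken end of a moulded test bar, 30 long (x -15 to 15) by 22 wide by 9 thick, 20 g, narrower (12 wide) over the last 10 at +x; origin in the middle of its underside. Starts in slot 2, flat in the channel, trapped under the lips; may be absent.
- scrap3: Orange broken end of a moulded test bar, 30 long (x -15 to 15) by 22 wide by 9 thick, 20 g, narrower (12 wide) over the last 10 at +x; origin in the middle of its underside. Starts in slot 3, flat in the channel, trapped under the lips; may be absent.
- scrap4: Orange broken end of a moulded test bar, 30 long (x -15 to 15) by 22 wide by 9 thick, 20 g, narrower (12 wide) over the last 10 at +x; origin in the middle of its underside. Starts in slot 4, flat in the channel, trapped under the lips; may be absent.
- wash_bottle: White bottle, 64 across, 150 high, bystander; origin under its centre.
- amber_bottle: Amber bottle, 60 across, 130 high, bystander; origin under its centre.
- beaker: Glass beaker, 70 across, 90 high, bystander; origin under its centre.
- sample_jar: Glass jar with blue lid, 54 across, 60 high, bystander; origin under its centre.
- dish: White dish, 90 across, 18 high, bystander; origin under its centre.
- tin: Tin, 66 across, 70 high, bystander; origin under its centre.
Things that resemble listed ones, but are neither listed nor needed, are in the scene too. There is more than one size of the scraper; the one meant has the size given above.

How it is judged (in metres and radians):
On the way, in this order (a step that is already met when the one before it is completed fails the run):
1. the cover is slid fully back (value of joint cover above 0.143 m), for 0.2 s.
2. the scraper is taken from its block (horizontal distance between scraper and block above 0.1 m), for 0.1 s.
3. every bar end lies in the chip tray (x of scrap1 in the frame of chip_tray between -0.05 and 0.048 m and y of scrap1 in the frame of chip_tray between -0.168 and 0.168 m and z of each of scrap1, scrap2, scrap3, scrap4 in the frame of chip_tray below 0.026 m and x of scrap2 in the frame of chip_tray between -0.05 and 0.048 m and y of scrap2 in the frame of chip_tray between -0.168 and 0.168 m and x of scrap3 in the frame of chip_tray between -0.05 and 0.048 m and y of scrap3 in the frame of chip_tray between -0.168 and 0.168 m and x of scrap4 in the frame of chip_tray between -0.05 and 0.048 m and y of scrap4 in the frame of chip_tray between -0.168 and 0.168 m), for 0.2 s.
4. the cover is shut and square (value of joint cover below 0.008 m and value of joint cover_skew between -0.03 and 0.03 rad), for 0.2 s.
At the end, for the whole second after the job is handed in: Every bar end present lies at rest inside the chip tray, below its rim; the scraper stands in its block (within 15 mm of its middle, foot down to within 6 mm, tilted under 0.12 rad); the cover is shut to within 8 mm and square to within 0.03 rad (all of step 3 and all of step 4 and horizontal distance between scraper and block below 0.015 m and height (world z) of scraper below 0.042 m and angle between scraper's own z axis and vertical below 0.12 rad and linear speed of each of scraper, scrap1, scrap2, scrap3, scrap4 below 0.02 m/s); the robot touches nothing.
It fails at once if a bystander is shoved more than 40 mm or knocked over (distance of any of wash_bottle, amber_bottle, beaker, sample_jar, dish, tin from where it was at the start of the episode above 0.04 m or angle between any of wash_bottle, amber_bottle, beaker, sample_jar, dish, tin's own z axis and vertical above 0.5 rad).
Of scrap1, scrap2, scrap3, scrap4 only 2 to 4 are there at a start; the rules pass over those that are not, and their reading is None.
At some moment in a run one of scrap1, scrap2, scrap3, scrap4 may be knocked a few centimetres aside while the robot is not near it.
It also fails if it takes over 210 s, if anything falls off the work surface, if the arm or the gripper's body presses on something with over 40 N, if the wrist force passes 120 N, or if a joint passes its speed limit or range.

## Working session

There is one attempt and no reset: what is moved stays moved. The work goes in short steps, Python scripts to look and compute and a tool call to move; the robot and the scene stay as the last step left them, time stands still between calls to the robot, and variables do not carry over. Pictures are saved under pics/ and viewed, about 12 in all and at most 16, crops included, and the job is handed in when it is done.

Besides the shell and the picture viewer there is one more tool, called after "Request:" as a command line: name --argument value ..., lists and objects as JSON in quotes. carry_out: Moves the arm, as the interface text tells. Its arguments: {"type":"object","properties":{"moves":{"type":"array","items":{"type":"object","properties":{"dx":{"type":"number"},"dy":{"type":"number"},"dz":{"type":"number"},"twist":{"type":"number"}}}},"grip":{"type":"number"}},"required":["moves"]}

```bash
mkdir -p pics; cat > h.py <<'E'
from cell import *
import numpy as np, cv2
def shot(n,f):
    p,d=read_camera(n); cv2.imwrite(f'pics/{f}.png',p[:,:,::-1]); np.save(f'pics/{f}_d.npy',d); return p,d
def world(n,u,v,d):
    c=camera_info(n); x=np.linalg.inv(c['mtx'])@np.array([u,v,1.])*d
    return c['R'].T@(x-c['t'])
def ray(n,u,v,z):
    c=camera_info(n); r=c['R'].T@(np.linalg.inv(c['mtx'])@np.array([u,v,1.])); o=-c['R'].T@c['t']
    return o+r*(z-o[2])/r[2]
def proj(n,X):
    c=camera_info(n); x=c['mtx']@(c['R']@np.array(X,float)+c['t']); return x[:2]/x[2]
E
python3 - <<'E'
from h import *
for n in ('top','side'):
    shot(n,n+'0'); c=camera_info(n); print(n,(-c['R'].T@c['t']).round(),c['R'].round(2).tolist(),c['mtx'][0,0])
s=state(); print(s['eef_pos'],s['tcp_rot'],s['t'],s['ft_force'])
a=cv2.imread('pics/top0.png');cv2.imwrite('pics/top0b.png',cv2.resize(a,(800,600),interpolation=cv2.INTER_CUBIC))
a=cv2.imread('pics/side0.png');cv2.imwrite('pics/side0b.png',cv2.resize(a,(800,600),interpolation=cv2.INTER_CUBIC))
E
```

```text
top [ 369.  -18. 1506.] [[-0.03, -1.0, -0.02], [-1.0, 0.03, -0.08], [0.08, 0.02, -1.0]] 402.8114050200411
side [ 348.  998. 1116.] [[-0.99, -0.15, -0.01], [-0.1, 0.7, -0.71], [0.11, -0.7, -0.71]] 496.3449693228702
[ 145.39501413 -607.6320367   214.13427858] [-3.14061791e+00 -9.33691271e-05  2.34806537e-01] 0.1 [-0.59743238  0.51502981 -0.52182642]
```

View pics/top0b.png

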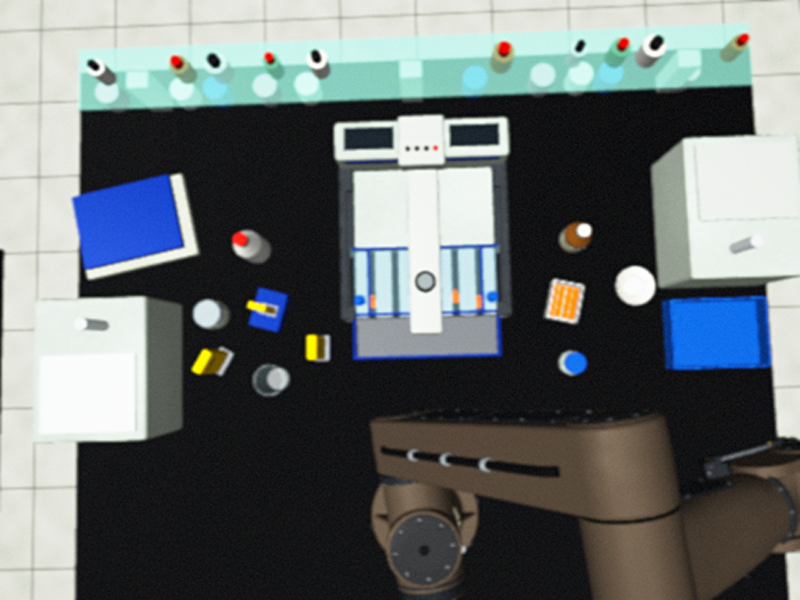

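View pics/side0b.png

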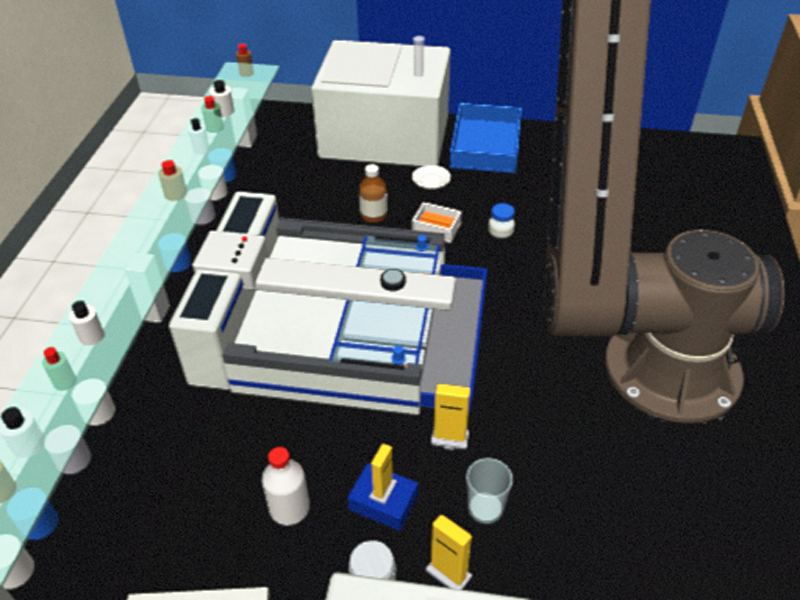

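```bash
python3 - <<'E'
from h import *
for n in ('top','side'):
    a=cv2.imread(f'pics/{n}0.png'); hsv=cv2.cvtColor(a,cv2.COLOR_BGR2HSV)
    for nm,lo,hi in (('blue',(105,150,60),(125,255,255)),('yel',(20,150,90),(35,255,255)),('or',(5,120,120),(18,255,255))):
        m=cv2.inRange(hsv,lo,hi); k,l,st,ce=cv2.connectedComponentsWithStats(m)
        for i in range(1,k):
            if st[i][4]>=8: print(n,nm,st[i].tolist(),ce[i].round(1).tolist())
a=cv2.imread('pics/top0.png')[140:240,120:340];A=cv2.resize(a,None,fx=3.6,fy=3.6,interpolation=cv2.INTER_CUBIC)
b=cv2.imread('pics/side0.png')[235:384,210:350]; B=cv2.resize(b,(220,234),interpolation=cv2.INTER_CUBIC)
c=cv2.imread('pics/side0.png')[140:265,200:320]; C=cv2.resize(c,(225,234),interpolation=cv2.INTER_CUBIC)
W=np.zeros((600,800,3),np.uint8); W[:A.shape[0],:A.shape[1]]=A; W[362:596,:220]=B; W[362:596,230:455]=C
cv2.imwrite('pics/crop1.png',W)
E
```

```text
top blue [47, 111, 70, 61, 3066] [81.0, 141.2]
top blue [297, 156, 21, 32, 63] [307.4, 167.6]
top blue [225, 159, 30, 29, 66] [237.3, 165.8]
top blue [283, 158, 11, 1, 11] [288.0, 158.0]
top blue [158, 183, 27, 30, 443] [172.0, 198.0]
top blue [312, 187, 8, 6, 44] [315.5, 189.5]
top blue [226, 189, 7, 6, 37] [228.9, 191.6]
top blue [423, 189, 70, 48, 3144] [457.7, 212.8]
top blue [301, 197, 11, 4, 19] [306.8, 198.8]
top blue [235, 198, 6, 5, 16] [237.4, 200.4]
top blue [290, 198, 5, 3, 10] [291.8, 199.3]
top blue [251, 200, 6, 2, 10] [253.1, 200.4]
top blue [225, 202, 97, 29, 362] [273.5, 222.8]
top blue [362, 225, 15, 15, 171] [368.9, 231.8]
top yel [158, 192, 17, 8, 67] [164.6, 195.9]
top yel [195, 214, 12, 17, 166] [199.9, 221.8]
top yel [122, 223, 23, 17, 237] [132.6, 231.3]
top or [471, 22, 4, 8, 10] [472.3, 25.8]
top or [324, 28, 3, 7, 8] [325.5, 31.4]
top or [362, 144, 12, 14, 107] [366.6, 151.0]
top or [352, 182, 19, 22, 281] [361.1, 192.5]
top or [290, 185, 4, 9, 25] [291.1, 189.3]
top or [238, 189, 2, 8, 15] [238.5, 192.7]
top or [305, 189, 3, 8, 21] [305.9, 192.9]
side blu
[... 385 characters left out ...]
e [282, 169, 30, 94, 404] [300.9, 194.1]
side blue [142, 180, 13, 32, 58] [147.9, 195.4]
side blue [211, 193, 62, 41, 268] [244.3, 220.6]
side blue [147, 243, 121, 17, 265] [207.1, 251.2]
side blue [269, 251, 9, 10, 79] [273.0, 255.6]
side blue [222, 296, 46, 44, 972] [245.0, 319.6]
side blue [18, 321, 19, 25, 248] [28.4, 334.9]
side yel [278, 246, 22, 36, 705] [288.4, 263.4]
side yel [237, 284, 14, 35, 335] [244.2, 299.8]
side yel [276, 329, 26, 45, 838] [287.9, 350.7]
side or [505, 10, 7, 14, 51] [509.2, 14.8]
side or [152, 33, 8, 4, 16] [155.4, 34.4]
side or [480, 62, 32, 101, 563] [498.8, 110.7]
side or [231, 115, 15, 13, 154] [237.9, 121.0]
side or [269, 135, 22, 11, 141] [279.1, 140.0]
```

View pics/crop1.png

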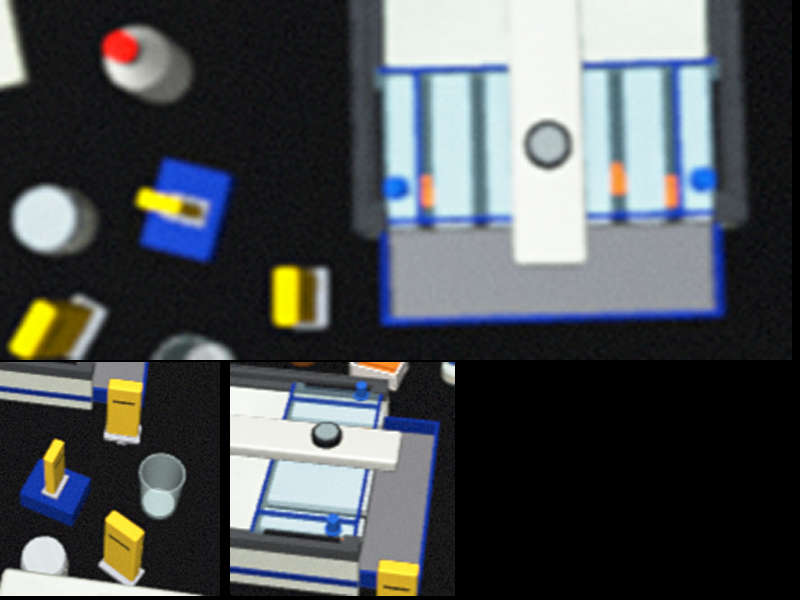

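```bash
cat >> h.py <<'E'
def tri(p,q):
    A=[];b=[]
    for n,(u,v) in (('top',p),('side',q)):
        c=camera_info(n);x=np.linalg.inv(c['mtx'])@np.array([u,v,1.])
        for r in ((0,),(1,)):
            i=r[0]; A.append(c['R'][i]-x[i]*c['R'][2]); b.append(x[i]*c['t'][2]-c['t'][i])
    s=np.linalg.lstsq(np.array(A),np.array(b),rcond=None); return s[0]
E
python3 - <<'E'
from h import *
L=tri((228.9,191.6),(273,255.6)); R=tri((315.5,189.5),(269.6,155.3)); print('L',L,'R',R,np.hypot(*(L-R)[:2]))
d=(L-R); print('yaw knobs',np.arctan2(-d[0],d[1]))
for n in ('top',):
    a=cv2.imread('pics/top0.png'); hsv=cv2.cvtColor(a,cv2.COLOR_BGR2HSV); m=cv2.inRange(hsv,(105,150,60),(125,255,255))
    # tray front wall line: bottom-most blue pixels, columns 235..312 
    ys,xs=np.nonzero(m[215:235,230:318]); P=np.array([ray('top',x+230,y+215,34) for x,y in zip(xs,ys)])
    k=np.polyfit(P[:,1],P[:,0],1); print('front wall: yaw',-np.arctan(k[0]),'x at y',k)
    for nm,(r0,r1,c0,c1) in {'Lw':(206,224,222,232),'Rw':(206,224,312,324)}.items():
        ys,xs=np.nonzero(m[r0:r1,c0:c1]); P=np.array([ray('top',x+c0,y+r0,34) for x,y in zip(xs,ys)]); print(nm,P.mean(0),np.polyfit(P[:,0],P[:,1],1))
    # block
    mb=m[178:218,150:192]; c=max(cv2.findContours(cv2.morphologyEx(mb,cv2.MORPH_CLOSE,np.ones((7,7))),0,1)[0],key=cv2.contourArea)
    r=cv2.minAreaRect(c); bx=cv2.boxPoints(r)+[150,178]; print('block',[ray('top',*p,36)[:2].round().tolist() for p in bx])
# scraper handle top, block, from side
D=np.load('pics/side0_d.npy'); a=cv2.imread('pics/side0.png'); hsv=cv2.cvtColor(a,cv2.COLOR_BGR2HSV)
m=cv2.inRange(hsv,(20,150,60),(35,255,255)); m[:, :235]=0; 
for nm,(r0,r1,c0,c1) in {'blk':(280,320,235,253),'l1':(240,285,275,302),'l2':(325,376,272,304)}.items():
    ys,xs=np.nonzero(m[r0:r1,c0:c1]); P=np.array([world('side',x+c0,y+r0,D[y+r0,x+c0]) for x,y in zip(xs,ys) if D[y+r0,x+c0]>0])
    print(nm,P.min(0).round(),P.max(0).round(),P.mean(0).round(), 'top pts',P[P[:,2]>np.percentile(P[:,2],93)].mean(0).round())
DT=np.load('pics/top0_d.npy'); mt=cv2.inRange(cv2.cvtColor(cv2.imread('pics/top0.png'),cv2.COLOR_BGR2HSV),(20,150,60),(35,255,255))
for nm,(r0,r1,c0,c1) in {'blk':(185,206,154,180),'l1':(210,235,192,212),'l2':(220,245,118,150)}.items():
    ys,xs=np.nonzero(mt[r0:r1,c0:c1]); P=np.array([world('top',x+c0,y+r0,DT[y+r0,x+c0]) for x,y in zip(xs,ys)])
    t=np.percentile(P[:,2],80);Q=P[P[:,2]>t-8].astype(np.float32); print(nm,'top z',t.round(1),cv2.minAreaRect(Q[:,:2]))
E
```

```text
L [474.43409778 142.13001397   4.59714894] R [ 495.45357432 -171.55243121   99.03499409] 314.38590109237083
yaw knobs 0.06690875109717188
front wall: yaw -0.003865559783071248 x at y [3.86557904e-03 3.64672493e+02]
Lw [419.98797828 151.58889388  34.        ] [-2.16327094e-02  1.60674372e+02]
Rw [ 410.40298177 -189.95624312   34.        ] [ 3.01558490e-02 -2.02332293e+02]
block [[452.0, 403.0], [546.0, 376.0], [522.0, 299.0], [429.0, 326.0]]
blk [473. 245.  -4.] [521. 378. 139.] [486. 357.  99.] top pts [484. 359. 137.]
l1 [365. 158.  -5.] [427. 247. 158.] [393. 239. 103.] top pts [392. 236. 155.]
l2 [340. 364.  -4.] [404. 493. 158.] [369. 474. 105.] top pts [368. 471. 155.]Traceback (most recent call last):
  File "<stdin>", line 23, in <module>
cv2.error: OpenCV(4.12.0) /io/opencv/modules/imgproc/src/convhull.cpp:143: error: (-215:Assertion failed) total >= 0 && (depth == CV_32F || depth == CV_32S) in function 'convexHull'
```

```bash
python3 - <<'E'
from h import *
for z in (122,110): 
    L=ray('top',228.9,191.6,z);R=ray('top',315.5,189.5,z);d=L-R; print(z,L,R,np.hypot(*d[:2]),np.arctan2(-d[0],d[1]))
a=cv2.imread('pics/side0.png');hsv=cv2.cvtColor(a,cv2.COLOR_BGR2HSV); m=cv2.inRange(hsv,(105,150,60),(125,255,255))
ys,xs=np.nonzero(m[218:236,248:263]); print('side L knob mask',xs.min()+248,xs.max()+248,ys.min()+218,ys.max()+218)
for r in m[218:236,246:266]: print(''.join('#' if v else '.' for v in r))
DT=np.load('pics/top0_d.npy')
t=cv2.cvtColor(cv2.imread('pics/top0.png'),cv2.COLOR_BGR2HSV); mt=cv2.inRange(t,(20,100,40),(35,255,255))
P=[world('top',x,y,DT[y,x]) for y,x in zip(*np.nonzero(mt)) if 154<x<182 and 185<y<206]
P=np.array(P,np.float32); Q=P[P[:,2]>128]; print(len(P),len(Q),P[:,2].max(),cv2.minAreaRect(Q[:,:2].copy()) if len(Q)>4 else '')
# block: depth top plane
H=[(x,y,world('top',x,y,DT[y,x])) for y in range(178,218) for x in range(150,192)]
B=np.array([p for x,y,p in H if 26<p[2]<50],np.float32); print('block top by depth',cv2.minAreaRect(B[:,:2].copy()),B.mean(0))
# boom and stand by depth
G=np.array([world('top',x,y,DT[y,x]) for y in range(70,235) for x in range(205,335)])
b=G[(G[:,2]>122)&(G[:,2]<142)&(G[:,0]<700)]; print('boom',b.min(0),b.max(0),b.mean(0))
bf=b[b[:,0]>440]; 
for x in range(440,640,40): q=b[(b[:,0]>x)&(b[:,0]<x+40)]; print(x,q[:,1].min(),q[:,1].max(),q[:,1].mean())
w=G[(G[:,2]>92)&(G[:,2]<108)]
for x in range(440,740,60):
    q=w[(w[:,0]>x)&(w[:,0]<x+60)]; print('tracks',x,q[:,1].min(),q[:,1].max())
E
```

```text
122 [495.72671974 129.60950364 122.        ] [ 493.58812583 -169.0451115   122.        ] 298.6622720215126 -0.007160637233442177
110 [496.82237619 130.89360703 110.        ] [ 494.66523785 -170.35073736  110.        ] 301.2520676653648 -0.0071606372334422075
side L knob mask 248 262 221 233
....................
....................
....................
.......####.........
.......#####........
############........
#################...
......##############
......#######.....##
.....########.......
.....########.......
.....########.......
.....########.......
......######........
......#####.........
.......##...........
....................
....................
87 54 145.50975 ((487.5903015136719, 352.9751281738281), (40.2054328918457, 14.929155349731445), 74.33160400390625)Traceback (most recent call last):
  File "<stdin>", line 12, in <module>
  File "h.py", line 6, in world
    c=camera_info(n); x=np.linalg.inv(c['mtx'])@np.array([u,v,1.])*d
ValueError: time passes only in moves, steps and waits
```

```bash
cat > h.py <<'E'
from cell import *
import numpy as np, cv2
C={n:camera_info(n) for n in('top','side')}
def shot(n,f):
    p,d=read_camera(n); cv2.imwrite(f'pics/{f}.png',p[:,:,::-1]); np.save(f'pics/{f}_d.npy',d); return p,d
def cloud(n,d):
    c=C[n]; v,u=np.mgrid[:384,:512]; x=np.stack([u,v,np.ones_like(u)],-1).reshape(-1,3)@np.linalg.inv(c['mtx']).T*d.reshape(-1,1)
    return ((x-c['t'])@c['R']).reshape(384,512,3)
def ray(n,u,v,z):
    c=C[n]; r=c['R'].T@(np.linalg.inv(c['mtx'])@np.array([u,v,1.])); o=-c['R'].T@c['t']
    return o+r*(z-o[2])/r[2]
def proj(n,X):
    c=C[n]; x=c['mtx']@(c['R']@np.array(X,float)+c['t']); return x[:2]/x[2]
def tri(p,q):
    A=[];b=[]
    for n,(u,v) in (('top',p),('side',q)):
        c=C[n];x=np.linalg.inv(c['mtx'])@np.array([u,v,1.])
        for i in (0,1): A.append(c['R'][i]-x[i]*c['R'][2]); b.append(x[i]*c['t'][2]-c['t'][i])
    return np.linalg.lstsq(np.array(A),np.array(b),rcond=None)[0]
def hsv(f): return cv2.cvtColor(cv2.imread(f'pics/{f}.png'),cv2.COLOR_BGR2HSV)
BLUE=((105,150,60),(125,255,255)); YEL=((20,100,40),(35,255,255)); ORG=((5,120,110),(18,255,255))
E
python3 - <<'E'
from h import *
G=cloud('top',np.load('pics/top0_d.npy'))
B=G[178:218,150:192].reshape(-1,3); B=B[(B[:,2]>26)&(B[:,2]<48)].astype(np.float32); print('block',cv2.minAreaRect(B[:,:2].copy()),B.mean(0))
g=G[70:235,205:335].reshape(-1,3); b=g[(g[:,2]>122)&(g[:,2]<142)&(g[:,0]<720)]; print('boom',b.min(0),b.max(0))
for x in range(420,640,40): q=b[(b[:,0]>x)&(b[:,0]<x+40)]; print(x,q[:,1].min(),q[:,1].max(),q[:,1].mean())
w=g[(g[:,2]>92)&(g[:,2]<108)]
for x in range(440,760,60):
    q=w[(w[:,0]>x)&(w[:,0]<x+60)]; print('tracks',x,q[:,1].min(),q[:,1].max(),q[:,1].mean())
print('trackfront',w[:,0].min(),'L',tri((228.9,191.3),(254.9,226.5)),'R',tri((315.5,189.5),(269.6,155.3)))
t=g[(g[:,2]>1)&(g[:,2]<14)&(g[:,0]<460)&(g[:,0]>360)&(abs(g[:,1]+20)<160)]; print('trayfloor',t.min(0),t.max(0))
c=g[g[:,2]>155]; print('case',c.min(0),c.max(0))
for n,h,(r0,c0,r1,c1) in (('wash',150,(140,145,172,180)),('beaker',90,(225,155,256,190)),('lglass',90,(186,120,214,150))):
    q=G[r0:r1,c0:c1].reshape(-1,3); q=q[q[:,2]>40]; print(n,q.min(0).round(),q.max(0).round())
E
```

```text
block ((487.5727844238281, 353.7182312011719), (72.89491271972656, 90.03461456298828), 74.1576156616211) [486.68753 351.01956  36.16241]
boom [ 417.25650763 -174.24089024  122.08251932] [719.86882821 132.7695317  141.8780624 ]
420 -52.52915717429593 17.05054809534209 -17.124445891350796
460 -174.24089023577386 132.76953169820567 -19.010858045556017
500 -170.95332781206136 129.12711850082272 -18.82097569761486
540 -52.98849546292148 16.62292019950018 -18.516636353492046
580 -53.36071446582126 15.943211876871832 -18.48826237245031
620 -52.038135522516924 14.662595136643988 -18.424632162850497
tracks 440 -207.90862877529216 171.78972092948845 -19.916007661475117
tracks 500 -208.1436158149873 170.02650993003414 -20.007304221272587
tracks 560 -208.89110222453223 171.6343253540052 -20.316189827296515
tracks 620 -208.91410519451713 171.47895371272028 -15.004947274257338
tracks 680 -208.8145096294616 169.91423438258929 -25.94927156608261
tracks 740 -209.720084579276 168.986326058449 -34.006828283123454
trackfront 372.822776376333 L [496.50407238 131.25309965 105.35335462] R [ 495.45357432 -171.55243121   99.03499409]
trayfloor [ 360.01532625 -179.87493697    1.01228556] [459.96184876 139.77397215  13.95191987]
case [ 369.3726408  -209.43920501  155.02457706] [ 888.81335997  169.57598794 1505.87261279]
wash [369. -18.  41.] [ 666.  416. 1506.]
beaker [292. -18.  42.] [ 369.  374. 1506.]
lglass [369. -18.  41.] [ 511.  515. 1506.]
```

Request:
carry_out --moves '[{"dx": 0.19, "dy": -0.165, "dz": 0, "twist": 13.45}, {"dx": 0.19, "dy": -0.165, "dz": 0, "twist": 13.45}, {"dx": 0.19, "dy": -0.165, "dz": 0, "twist": 13.45}, {"dx": 0.19, "dy": -0.165, "dz": 0, "twist": 13.45}, {"dx": 0.19, "dy": -0.165, "dz": 0, "twist": 13.45}]' --grip 0

```text
t: 0.6
eef_pos: [291.5, -402.7, 214.5]
tcp_rot: [-3.141, 0.0, -0.0]
ft_force: [-0.1, -1.4, 0.2]
opening: 0.638
```

Request:
carry_out --moves '[{"dx": 0.034, "dy": -0.036}, {"dx": 0.068, "dy": -0.072}, {"dx": 0.102, "dy": -0.108}, {"dx": 0.136, "dy": -0.144}, {"dx": 0.17, "dy": -0.18}]'

```text
schema error: expected keys dx, dy, dz, twist
```

Request:
carry_out --moves '[{"dx": 0, "dy": -0.04, "dz": 0.015}, {"dx": 0, "dy": -0.058, "dz": 0.05}, {"dx": 0, "dy": -0.058, "dz": 0.09}, {"dx": 0, "dy": -0.058, "dz": 0.107}, {"dx": 0, "dy": -0.058, "dz": 0.107}]'

```text
schema error: expected keys dx, dy, dz, twist
```

Request:
carry_out --moves '[{"dx": 0.034, "dy": -0.036, "dz": 0, "twist": 0}, {"dx": 0.068, "dy": -0.072, "dz": 0, "twist": 0}, {"dx": 0.102, "dy": -0.108, "dz": 0, "twist": 0}, {"dx": 0.136, "dy": -0.144, "dz": 0, "twist": 0}, {"dx": 0.17, "dy": -0.18, "dz": 0, "twist": 0}]'

```text
t: 1.1
eef_pos: [461.9, -222.7, 214.6]
tcp_rot: [3.142, 0.0, -0.0]
ft_force: [0.2, -0.2, -0.4]
opening: 0.219
```

Request:
carry_out --moves '[{"dx": 0, "dy": -0.04, "dz": 0.015, "twist": 0}, {"dx": 0, "dy": -0.058, "dz": 0.05, "twist": 0}, {"dx": 0, "dy": -0.058, "dz": 0.09, "twist": 0}, {"dx": 0, "dy": -0.058, "dz": 0.107, "twist": 0}, {"dx": 0, "dy": -0.058, "dz": 0.107, "twist": 0}]'

```text
t: 1.6
eef_pos: [459.9, -165.8, 105.6]
tcp_rot: [-3.14, 0.004, 0.001]
ft_force: [-0.1, -0.6, -0.0]
opening: 0.003
```

Request:
carry_out --moves '[{"dx": 0.012, "dy": 0, "dz": 0, "twist": 0}, {"dx": 0.018, "dy": 0, "dz": 0, "twist": 0}, {"dx": 0.024, "dy": 0, "dz": 0, "twist": 0}, {"dx": 0.03, "dy": 0, "dz": 0, "twist": 0}, {"dx": 0.036, "dy": 0, "dz": 0, "twist": 0}]'

```text
t: 2.1
eef_pos: [497.3, -166.7, 108.1]
tcp_rot: [3.141, -0.0, 0.0]
ft_force: [-5.0, -3.6, 1.2]
opening: 0.007
```

```bash
cat >> h.py <<'E'
def knobs(f):
    "knob centroids, top view, at the top disc, world mm"
    h=hsv(f); m=cv2.inRange(h,(105,150,60),(125,255,255)); k,l,st,ce=cv2.connectedComponentsWithStats(m); o=[]
    for i in range(1,k):
        w=ray('top',*ce[i],120)
        if 18<=st[i][4]<=90 and st[i][2]<14 and st[i][3]<14 and 470<w[0]<700 and min(abs(w[1]-130),abs(w[1]+169))<14: o.append((w[:2].round(1).tolist(),int(st[i][4])))
    return o
E
python3 - <<'E'
from h import *
s=state(); print(s['eef_pos'].round(1) if hasattr(s['eef_pos'],'round') else s['eef_pos'],s['ft_force'],s['t'])
shot('top','t1'); print(knobs('top0'),knobs('t1'))
a=cv2.imread('pics/t1.png')[90:240,195:345]; cv2.imwrite('pics/t1c.png',cv2.resize(a,(600,600),interpolation=cv2.INTER_CUBIC))
E
```

```text
[ 497.3 -166.7  108.1] [-5.04037185 -3.63119917  1.23534916] 2.1
[([493.8, -169.3], 44), ([496.0, 129.7], 37)] [([497.4, 127.5], 38)]
```

View pics/t1c.png

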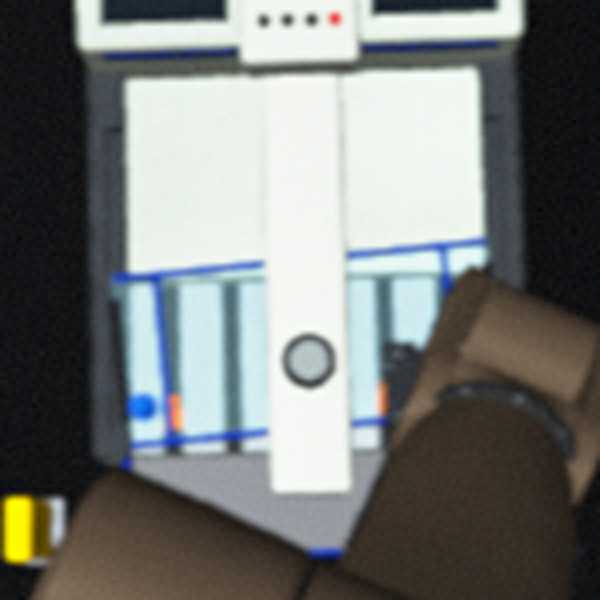

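Request:
carry_out --moves '[{"dx": -0.03, "dy": 0, "dz": -0.035, "twist": 0}, {"dx": -0.03, "dy": -0.035, "dz": -0.065, "twist": 0}, {"dx": -0.03, "dy": -0.085, "dz": -0.065, "twist": 0}, {"dx": -0.03, "dy": -0.135, "dz": -0.065, "twist": 0}, {"dx": -0.03, "dy": -0.185, "dz": -0.065, "twist": 0}]'

```text
t: 2.65
eef_pos: [467.2, 20.3, 173.3]
tcp_rot: [-3.141, -0.002, -0.001]
ft_force: [0.6, 0.0, -0.3]
opening: 0.001
```

Request:
carry_out --moves '[{"dx": 0, "dy": -0.05, "dz": 0, "twist": 0}, {"dx": 0, "dy": -0.1, "dz": 0, "twist": 0}, {"dx": 0, "dy": -0.105, "dz": 0.04, "twist": 0}, {"dx": 0, "dy": -0.105, "dz": 0.065, "twist": 0}, {"dx": 0, "dy": -0.105, "dz": 0.065, "twist": 0}]'

```text
t: 3.15
eef_pos: [465.8, 124.1, 105.5]
tcp_rot: [3.141, 0.004, 0.001]
ft_force: [0.1, -0.1, 0.2]
opening: 0.004
```

Request:
carry_out --moves '[{"dx": 0.014, "dy": 0, "dz": 0, "twist": 0}, {"dx": 0.024, "dy": 0, "dz": 0, "twist": 0}, {"dx": 0.034, "dy": 0, "dz": 0, "twist": 0}, {"dx": 0.044, "dy": 0, "dz": 0, "twist": 0}, {"dx": 0.052, "dy": 0, "dz": 0, "twist": 0}]'

```text
t: 3.65
eef_pos: [519.4, 123.5, 108.1]
tcp_rot: [-3.141, 0.0, -0.0]
ft_force: [-3.8, 3.3, 0.5]
opening: 0.005
```

```bash
python3 - <<'E'
from h import *
s=state(); print(s['eef_pos'].round(1),s['ft_force'],s['t'])
shot('top','t2'); print(knobs('t2'))
a=cv2.imread('pics/t2.png')[90:240,195:345]; cv2.imwrite('pics/t2c.png',cv2.resize(a,(450,450),interpolation=cv2.INTER_CUBIC))
E
```

```text
[519.4 123.5 108.1] [-3.75881667  3.33984413  0.50964741] 3.65
[([520.9, -167.6], 39)]
```

View pics/t2c.png

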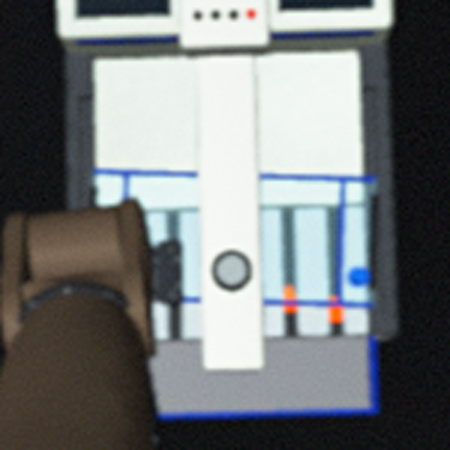

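Request:
carry_out --moves '[{"dx": -0.03, "dy": 0, "dz": -0.035, "twist": 0}, {"dx": -0.03, "dy": 0.035, "dz": -0.065, "twist": 0}, {"dx": -0.03, "dy": 0.085, "dz": -0.065, "twist": 0}, {"dx": -0.03, "dy": 0.135, "dz": -0.065, "twist": 0}, {"dx": -0.03, "dy": 0.185, "dz": -0.065, "twist": 0}]'

```text
t: 4.2
eef_pos: [489.3, -63.7, 173.7]
tcp_rot: [3.141, -0.003, 0.0]
ft_force: [1.4, 0.6, 0.0]
opening: 0.003
```

Request:
carry_out --moves '[{"dx": 0, "dy": 0.05, "dz": 0, "twist": 0}, {"dx": 0, "dy": 0.1, "dz": 0, "twist": 0}, {"dx": 0, "dy": 0.105, "dz": 0.04, "twist": 0}, {"dx": 0, "dy": 0.105, "dz": 0.065, "twist": 0}, {"dx": 0, "dy": 0.105, "dz": 0.065, "twist": 0}]'

```text
t: 4.7
eef_pos: [487.9, -167.0, 105.7]
tcp_rot: [-3.14, 0.003, -0.001]
ft_force: [-0.2, -0.6, 0.6]
opening: 0.004
```

Request:
carry_out --moves '[{"dx": 0.014, "dy": 0, "dz": 0, "twist": 0}, {"dx": 0.024, "dy": 0, "dz": 0, "twist": 0}, {"dx": 0.034, "dy": 0, "dz": 0, "twist": 0}, {"dx": 0.045, "dy": 0, "dz": 0, "twist": 0}, {"dx": 0.055, "dy": 0, "dz": 0, "twist": 0}]'

```text
t: 5.2
eef_pos: [544.5, -166.6, 108.5]
tcp_rot: [3.141, -0.0, 0.001]
ft_force: [-4.5, -4.0, 0.5]
opening: 0.005
```

Request:
carry_out --moves '[{"dx": -0.033, "dy": 0, "dz": -0.035, "twist": 0}, {"dx": -0.033, "dy": -0.035, "dz": -0.065, "twist": 0}, {"dx": -0.033, "dy": -0.085, "dz": -0.065, "twist": 0}, {"dx": -0.033, "dy": -0.135, "dz": -0.065, "twist": 0}, {"dx": -0.033, "dy": -0.185, "dz": -0.065, "twist": 0}]'

```text
t: 5.7
eef_pos: [511.4, 20.5, 174.0]
tcp_rot: [3.142, -0.003, -0.0]
ft_force: [1.2, -0.4, -0.6]
opening: 0.004
```

Request:
carry_out --moves '[{"dx": 0, "dy": -0.05, "dz": 0, "twist": 0}, {"dx": 0, "dy": -0.1, "dz": 0, "twist": 0}, {"dx": 0, "dy": -0.105, "dz": 0.04, "twist": 0}, {"dx": 0, "dy": -0.105, "dz": 0.065, "twist": 0}, {"dx": 0, "dy": -0.105, "dz": 0.065, "twist": 0}]'

```text
t: 6.2
eef_pos: [510.0, 124.4, 105.9]
tcp_rot: [3.141, 0.003, 0.002]
ft_force: [0.3, -0.3, 0.7]
opening: 0.005
```

Request:
carry_out --moves '[{"dx": 0.014, "dy": 0, "dz": 0, "twist": 0}, {"dx": 0.024, "dy": 0, "dz": 0, "twist": 0}, {"dx": 0.034, "dy": 0, "dz": 0, "twist": 0}, {"dx": 0.044, "dy": 0, "dz": 0, "twist": 0}, {"dx": 0.054, "dy": 0, "dz": 0, "twist": 0}]'

```text
t: 6.7
eef_pos: [565.2, 123.6, 108.6]
tcp_rot: [-3.141, 0.0, -0.0]
ft_force: [-4.6, 3.5, 1.4]
opening: 0.003
```

```bash
python3 - <<'E'
from h import *
s=state(); print(s['eef_pos'].round(1),s['ft_force'],s['t'])
shot('top','t3'); print(knobs('t3'))
E
```

```text
[565.2 123.6 108.6] [-4.60279088  3.49025694  1.40866036] 6.7
[([567.1, -169.2], 42)]
```

Request:
carry_out --moves '[{"dx": -0.032, "dy": 0, "dz": -0.035, "twist": 0}, {"dx": -0.032, "dy": 0.035, "dz": -0.065, "twist": 0}, {"dx": -0.032, "dy": 0.085, "dz": -0.065, "twist": 0}, {"dx": -0.032, "dy": 0.135, "dz": -0.065, "twist": 0}, {"dx": -0.032, "dy": 0.185, "dz": -0.065, "twist": 0}]'

```text
t: 7.25
eef_pos: [533.3, -63.7, 174.1]
tcp_rot: [3.141, -0.003, 0.0]
ft_force: [0.8, -0.4, 0.9]
opening: 0.008
```

Request:
carry_out --moves '[{"dx": 0, "dy": 0.05, "dz": 0, "twist": 0}, {"dx": 0, "dy": 0.1, "dz": 0, "twist": 0}, {"dx": 0, "dy": 0.105, "dz": 0.04, "twist": 0}, {"dx": 0, "dy": 0.105, "dz": 0.065, "twist": 0}, {"dx": 0, "dy": 0.105, "dz": 0.065, "twist": 0}]'

```text
t: 7.75
eef_pos: [531.8, -167.1, 105.7]
tcp_rot: [-3.14, 0.003, -0.001]
ft_force: [0.4, -0.2, 0.4]
opening: 0.003
```

Request:
carry_out --moves '[{"dx": 0.014, "dy": 0, "dz": 0, "twist": 0}, {"dx": 0.024, "dy": 0, "dz": 0, "twist": 0}, {"dx": 0.034, "dy": 0, "dz": 0, "twist": 0}, {"dx": 0.044, "dy": 0, "dz": 0, "twist": 0}, {"dx": 0.054, "dy": 0, "dz": 0, "twist": 0}]'

```text
t: 8.25
eef_pos: [587.4, -166.6, 108.6]
tcp_rot: [3.141, 0.0, 0.001]
ft_force: [-4.5, -3.0, -0.4]
opening: 0.006
```

Request:
carry_out --moves '[{"dx": -0.032, "dy": 0, "dz": -0.035, "twist": 0}, {"dx": -0.032, "dy": -0.035, "dz": -0.065, "twist": 0}, {"dx": -0.032, "dy": -0.085, "dz": -0.065, "twist": 0}, {"dx": -0.032, "dy": -0.135, "dz": -0.065, "twist": 0}, {"dx": -0.032, "dy": -0.185, "dz": -0.065, "twist": 0}]'

```text
t: 8.75
eef_pos: [555.4, 20.5, 174.0]
tcp_rot: [3.142, -0.003, -0.0]
ft_force: [0.6, -0.1, 0.0]
opening: 0.008
```

Request:
carry_out --moves '[{"dx": 0, "dy": -0.05, "dz": 0, "twist": 0}, {"dx": 0, "dy": -0.1, "dz": 0, "twist": 0}, {"dx": 0, "dy": -0.105, "dz": 0.04, "twist": 0}, {"dx": 0, "dy": -0.105, "dz": 0.065, "twist": 0}, {"dx": 0, "dy": -0.105, "dz": 0.065, "twist": 0}]'

```text
t: 9.25
eef_pos: [553.9, 124.4, 105.8]
tcp_rot: [3.141, 0.004, 0.002]
ft_force: [0.2, 0.6, 0.3]
opening: 0.005
```

Request:
carry_out --moves '[{"dx": 0.014, "dy": 0, "dz": 0, "twist": 0}, {"dx": 0.024, "dy": 0, "dz": 0, "twist": 0}, {"dx": 0.034, "dy": 0, "dz": 0, "twist": 0}, {"dx": 0.044, "dy": 0, "dz": 0, "twist": 0}, {"dx": 0.054, "dy": 0, "dz": 0, "twist": 0}]'

```text
t: 9.75
eef_pos: [609.2, 123.7, 108.7]
tcp_rot: [-3.141, 0.0, -0.0]
ft_force: [-4.6, 3.8, 1.2]
opening: 0.005
```

```bash
python3 - <<'E'
from h import *
s=state(); print(s['eef_pos'].round(1),s['ft_force'],s['t'])
shot('top','t4'); print(knobs('t4'))
E
```

```text
[609.2 123.7 108.7] [-4.58826204  3.80074938  1.2190526 ] 9.75
[([609.0, -168.0], 38)]
```

Request:
carry_out --moves '[{"dx": -0.032, "dy": 0, "dz": -0.035, "twist": 0}, {"dx": -0.032, "dy": 0.035, "dz": -0.065, "twist": 0}, {"dx": -0.032, "dy": 0.085, "dz": -0.065, "twist": 0}, {"dx": -0.032, "dy": 0.135, "dz": -0.065, "twist": 0}, {"dx": -0.032, "dy": 0.185, "dz": -0.065, "twist": 0}]'

```text
t: 10.3
eef_pos: [577.2, -63.7, 174.1]
tcp_rot: [3.141, -0.003, 0.0]
ft_force: [1.3, -0.1, -0.0]
opening: 0.004
```

Request:
carry_out --moves '[{"dx": 0, "dy": 0.05, "dz": 0, "twist": 0}, {"dx": 0, "dy": 0.1, "dz": 0, "twist": 0}, {"dx": 0, "dy": 0.105, "dz": 0.04, "twist": 0}, {"dx": 0, "dy": 0.105, "dz": 0.065, "twist": 0}, {"dx": 0, "dy": 0.105, "dz": 0.065, "twist": 0}]'

```text
t: 10.8
eef_pos: [575.8, -167.1, 105.6]
tcp_rot: [-3.14, 0.003, -0.001]
ft_force: [-0.6, -0.2, -0.1]
opening: 0.003
```

Request:
carry_out --moves '[{"dx": 0.014, "dy": 0, "dz": 0, "twist": 0}, {"dx": 0.024, "dy": 0, "dz": 0, "twist": 0}, {"dx": 0.034, "dy": 0, "dz": 0, "twist": 0}, {"dx": 0.044, "dy": 0, "dz": 0, "twist": 0}, {"dx": 0.051, "dy": 0, "dz": 0, "twist": 0}]'

```text
t: 11.3
eef_pos: [627.8, -166.6, 108.6]
tcp_rot: [3.141, 0.002, 0.001]
ft_force: [-32.1, -8.1, 13.7]
opening: 0.005
```

Request:
carry_out --moves '[{"dx": -0.03, "dy": 0, "dz": -0.035, "twist": 0}, {"dx": -0.03, "dy": -0.035, "dz": -0.065, "twist": 0}, {"dx": -0.03, "dy": -0.085, "dz": -0.065, "twist": 0}, {"dx": -0.03, "dy": -0.135, "dz": -0.065, "twist": 0}, {"dx": -0.03, "dy": -0.185, "dz": -0.065, "twist": 0}]'

```text
t: 11.8
eef_pos: [598.4, 20.6, 174.2]
tcp_rot: [3.142, -0.003, -0.0]
ft_force: [-0.3, 0.3, 0.0]
opening: 0.003
```

Request:
carry_out --moves '[{"dx": 0, "dy": -0.05, "dz": 0, "twist": 0}, {"dx": 0, "dy": -0.1, "dz": 0, "twist": 0}, {"dx": 0, "dy": -0.105, "dz": 0.04, "twist": 0}, {"dx": 0, "dy": -0.105, "dz": 0.065, "twist": 0}, {"dx": 0, "dy": -0.105, "dz": 0.065, "twist": 0}]'

```text
t: 12.3
eef_pos: [596.9, 124.4, 105.6]
tcp_rot: [3.141, 0.004, 0.001]
ft_force: [0.7, 0.2, 0.0]
opening: 0.002
```

Request:
carry_out --moves '[{"dx": 0.01, "dy": 0, "dz": 0, "twist": 0}, {"dx": 0.016, "dy": 0, "dz": 0, "twist": 0}, {"dx": 0.022, "dy": 0, "dz": 0, "twist": 0}, {"dx": 0.027, "dy": 0, "dz": 0, "twist": 0}, {"dx": 0.031, "dy": 0, "dz": 0, "twist": 0}]'

```text
t: 12.8
eef_pos: [629.1, 123.3, 108.2]
tcp_rot: [3.142, 0.0, -0.0]
ft_force: [-11.2, 1.4, 6.7]
opening: 0.004
```

```bash
python3 - <<'E'
from h import *
s=state(); print(s['eef_pos'].round(1),s['ft_force'],s['t'])
shot('top','t5'); print(knobs('t5'))
E
```

```text
[629.1 123.3 108.2] [-11.19046872   1.41070039   6.71391363] 12.8
[([644.8, -168.7], 38)]
```

Request:
carry_out --moves '[{"dx": -0.03, "dy": 0, "dz": -0.035, "twist": 0}, {"dx": -0.06, "dy": -0.015, "dz": -0.07, "twist": -8.5}, {"dx": -0.09, "dy": -0.045, "dz": -0.09, "twist": -17}, {"dx": -0.12, "dy": -0.085, "dz": -0.103, "twist": -25.5}, {"dx": -0.142, "dy": -0.125, "dz": -0.103, "twist": -34}]' --grip 0.05

```text
t: 13.35
eef_pos: [486.9, 249.4, 213.1]
tcp_rot: [3.14, -0.005, 0.598]
ft_force: [0.4, 0.7, -0.4]
opening: 0.368
```

Request:
carry_out --moves '[{"dx": 0.015, "dy": -0.022, "dz": 0, "twist": -8.5}, {"dx": 0.03, "dy": -0.045, "dz": 0, "twist": -17}, {"dx": 0.045, "dy": -0.065, "dz": 0, "twist": -25.5}, {"dx": 0.058, "dy": -0.085, "dz": 0, "twist": -34}, {"dx": 0.058, "dy": -0.085, "dz": 0, "twist": -40.5}]'

```text
t: 13.85
eef_pos: [488.0, 353.8, 210.8]
tcp_rot: [3.14, -0.002, 1.308]
ft_force: [-0.2, 0.5, 0.4]
opening: 0.527
```

```bash
python3 - <<'E'
from h import *
s=state(); print(s['eef_pos'].round(1),s['tcp_rot'],s['opening'],s['t'],s['joints'])
shot('top','t6'); shot('side','s6'); print(knobs('t6'))
m=cv2.inRange(hsv('t6'),*ORG);k,l,st,ce=cv2.connectedComponentsWithStats(m)
for i in range(1,k):
    w=ray('top',*ce[i],39)
    if st[i][4]>6 and abs(w[1]+19)<190 and 330<w[0]<660: print('orange',w.round(1),st[i].tolist())
a=cv2.imread('pics/t6.png')[100:240,150:340];b=cv2.imread('pics/s6.png')[130:330,200:330]
W=np.zeros((590,795,3),np.uint8);A=cv2.resize(a,None,fx=2.6,fy=2.6,interpolation=cv2.INTER_CUBIC);B=cv2.resize(b,(300,462),interpolation=cv2.INTER_CUBIC)
W[:A.shape[0],:A.shape[1]]=A;W[:462,495:795]=B;cv2.imwrite('pics/c6.png',W)
E
```

```text
[488.  353.8 210.8] [ 3.14005016e+00 -1.52868167e-03  1.30795914e+00] 0.5267389234291207 13.85 [5.17825581e-01 4.62166183e-01 1.62178377e+00 5.95949441e-07
 1.05547104e+00 7.80663658e-01]
[([644.6, -168.9], 37), ([646.3, 130.3], 37)]
orange [503.7 -90.2  39. ] [290, 185, 4, 10, 35]
orange [498.2 106.7  39. ] [236, 188, 4, 10, 36]
orange [ 490.  -144.7   39. ] [305, 188, 4, 10, 35]
```

View pics/c6.png

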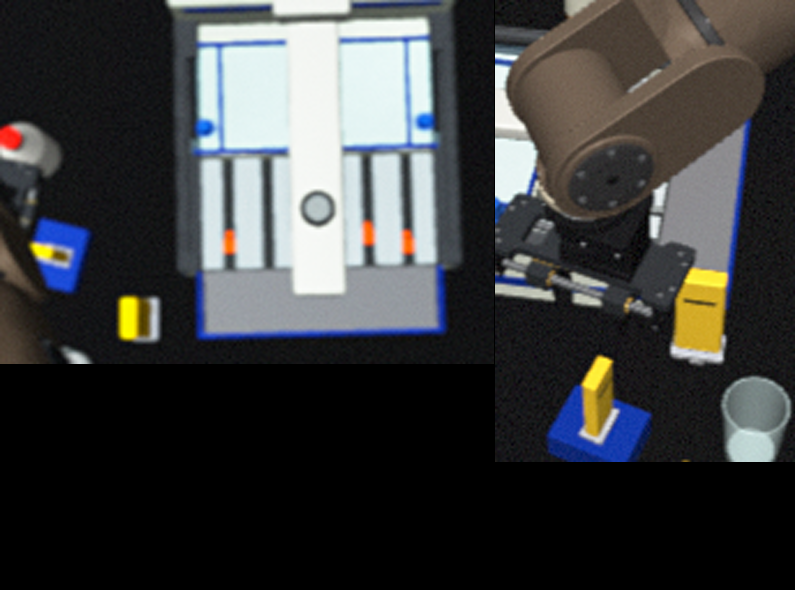

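Request:
carry_out --moves '[{"dx": 0, "dy": 0, "dz": 0.035, "twist": 0}, {"dx": 0, "dy": 0, "dz": 0.07, "twist": 0}, {"dx": 0, "dy": 0, "dz": 0.095, "twist": 0}, {"dx": 0, "dy": 0, "dz": 0.106, "twist": 0}, {"dx": 0, "dy": 0, "dz": 0.106, "twist": 0}]'

```text
t: 14.45
eef_pos: [487.5, 350.9, 103.7]
tcp_rot: [-3.141, 0.001, 1.298]
ft_force: [-0.6, -0.1, -0.3]
opening: 0.523
```

```bash
python3 - <<'E'
from h import *
g=cv2.cvtColor(cv2.imread('pics/t6.png'),cv2.COLOR_BGR2GRAY).astype(float)
for nm,y0 in (('s1',106),('s2',51),('s3',-89),('s4',-144)):
    out=[]
    for x in (530,550,570,590):
        u,v=proj('top',(x,y0,48)); r=int(round(v)); 
        c=np.arange(int(u)-6,int(u)+8); w=g[r-1:r+2,c].mean(0); base=np.percentile(w,85); w=np.clip(base-w-20,0,None)
        out.append(ray('top',(w*c).sum()/w.sum(),v,48)[1])
    print(nm,np.round(out,1))
# front edge of bed: transition row gray tray -> bright bed at mid-lands
for y in (80,30,-70+10-50,-115):
    u,v=proj('top',(460,y,48)); c=int(round(u)); print(y,[(r,int(g[r,c])) for r in range(int(v)-4,int(v)+5)],'row',v)
E
```

```text
s1 [105.5 105.3 104.9 105. ]
s2 [50.3 50.4 50.  50. ]
s3 [-89.8 -89.7 -89.7 -89.8]
s4 [-144.8 -144.6 -144.7 -144.6]
80 [(198, 226), (199, 226), (200, 228), (201, 227), (202, 215), (203, 163), (204, 149), (205, 156), (206, 158)] row 202.75704014155772
30 [(198, 228), (199, 227), (200, 229), (201, 224), (202, 192), (203, 142), (204, 146), (205, 155), (206, 156)] row 202.3328649289076
-110 [(197, 225), (198, 228), (199, 230), (200, 223), (201, 191), (202, 145), (203, 143), (204, 155), (205, 156)] row 201.1420968497697
-115 [(197, 227), (198, 225), (199, 226), (200, 222), (201, 194), (202, 150), (203, 144), (204, 150), (205, 155)] row 201.09948531650917
```

Request:
carry_out --moves '[{"dx": 0, "dy": 0, "dz": 0, "twist": 0}, {"dx": 0, "dy": 0, "dz": 0, "twist": 0}, {"dx": 0, "dy": 0, "dz": 0, "twist": 0}, {"dx": 0, "dy": 0, "dz": 0, "twist": 0}, {"dx": 0, "dy": 0, "dz": 0, "twist": 0}]' --grip 0.0

```text
t: 14.95
eef_pos: [487.5, 351.5, 105.0]
tcp_rot: [3.141, -0.0, 1.3]
ft_force: [7.6, -1.9, -3.8]
opening: 0.164
```

Request:
carry_out --moves '[{"dx": 0, "dy": 0, "dz": -0.02, "twist": 0}, {"dx": 0, "dy": 0, "dz": -0.05, "twist": 0}, {"dx": 0, "dy": 0, "dz": -0.09, "twist": 0}, {"dx": -0.03, "dy": 0.015, "dz": -0.112, "twist": 0}, {"dx": -0.07, "dy": 0.035, "dz": -0.112, "twist": 0}]'

```text
t: 15.45
eef_pos: [503.1, 275.3, 219.7]
tcp_rot: [3.137, -0.003, 1.303]
ft_force: [1.8, -0.4, -1.7]
opening: 0.166
```

Request:
carry_out --moves '[{"dx": -0.04, "dy": 0.02, "dz": 0, "twist": 0}, {"dx": -0.08, "dy": 0.04, "dz": 0, "twist": 0}, {"dx": -0.12, "dy": 0.06, "dz": 0, "twist": -7.5}, {"dx": -0.155, "dy": 0.078, "dz": 0, "twist": -15.3}, {"dx": -0.155, "dy": 0.078, "dz": 0, "twist": -15.3}]'

```text
t: 15.95
eef_pos: [536.8, 100.5, 216.6]
tcp_rot: [3.142, 0.001, 1.57]
ft_force: [0.3, 1.1, -1.7]
opening: 0.164
```

```bash
python3 - <<'E'
from h import *
s=state(); print(s['eef_pos'].round(1),s['tcp_rot'],s['opening'],s['t'])
shot('side','s7'); p=np.array(s['eef_pos']); print('foot proj',proj('side',p-[0,0,69]),'near edge',proj('side',p+[0,22,-69]))
u,v=proj('side',p-[0,0,40]).astype(int); a=cv2.imread('pics/s7.png')[v-60:v+60,u-60:u+60]; cv2.imwrite('pics/s7c.png',cv2.resize(a,(600,600),interpolation=cv2.INTER_CUBIC)); print(u-60,v-60)
E
```

```text
[536.8 100.5 216.6] [3.14155617e+00 8.42504817e-04 1.56973702e+00] 0.16434568876102515 15.95
foot proj [240.9689965  205.88685259] near edge [239.53401474 211.85564775]
180 138
```

View pics/s7c.png

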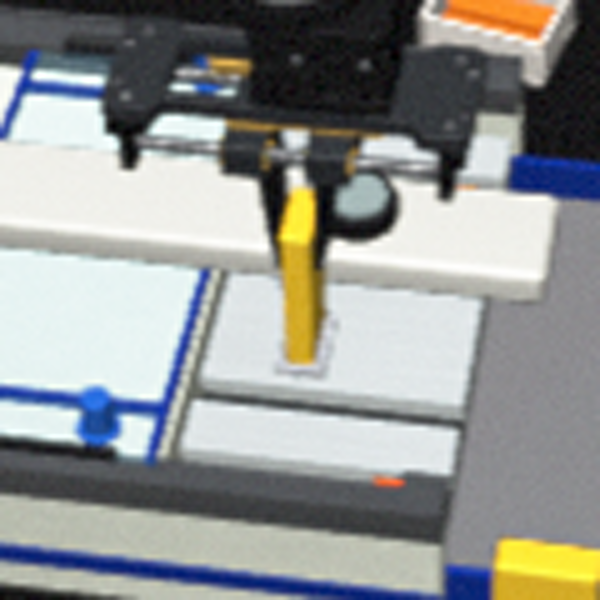

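Request:
carry_out --moves '[{"dx": 0.003, "dy": 0, "dz": 0.03, "twist": 0}, {"dx": 0.003, "dy": 0, "dz": 0.06, "twist": 0}, {"dx": 0.003, "dy": 0, "dz": 0.08, "twist": 0}, {"dx": 0.003, "dy": 0, "dz": 0.085, "twist": 0}, {"dx": 0.003, "dy": 0, "dz": 0.09, "twist": 0}]'

```text
t: 16.5
eef_pos: [536.2, 108.0, 126.6]
tcp_rot: [-3.141, 0.0, 1.567]
ft_force: [1.2, -0.6, -1.7]
opening: 0.169
```

```bash
python3 - <<'E'
from h import *
s=state(); print(s['eef_pos'].round(1),s['ft_force'],s['opening'],s['t'])
shot('side','s8'); p=np.array(s['eef_pos']); print('near edge pred',proj('side',p+[0,22,-69]),proj('side',p+[0,25,-69]))
u,v=proj('side',p-[0,0,60]).astype(int); a=cv2.imread('pics/s8.png')[v-40:v+40,u-40:u+40]; cv2.imwrite('pics/s8c.png',cv2.resize(a,(560,560),interpolation=cv2.INTER_CUBIC)); print(u-40,v-40)
E
```

```text
[536.2 108.  126.6] [ 1.23110054 -0.59022242 -1.69870222] 0.16889805213755746 16.5
near edge pred [240.37719731 235.86892546] [240.18859833 236.69551532]
201 187
```

View pics/s8c.png

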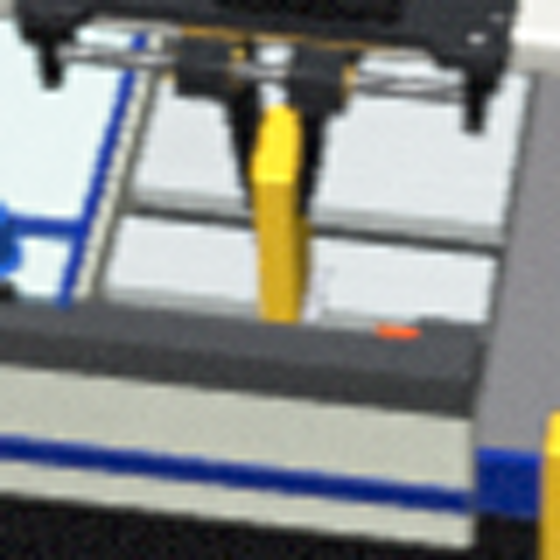

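Request:
carry_out --moves '[{"dx": -0.001, "dy": 0, "dz": 0, "twist": 0}, {"dx": -0.002, "dy": 0, "dz": 0, "twist": 0}, {"dx": -0.003, "dy": 0, "dz": 0, "twist": 0}, {"dx": -0.003, "dy": 0, "dz": 0, "twist": 0}]'

```text
t: 16.95
eef_pos: [536.3, 104.2, 127.1]
tcp_rot: [3.141, 0.0, 1.567]
ft_force: [-0.1, -0.4, -1.4]
opening: 0.166
```

Request:
carry_out --moves '[{"dx": -0.001, "dy": 0, "dz": 0, "twist": 0}, {"dx": -0.002, "dy": 0, "dz": 0, "twist": 0}, {"dx": -0.003, "dy": 0, "dz": 0, "twist": 0}, {"dx": -0.003, "dy": 0, "dz": 0, "twist": 0}]'

```text
t: 17.35
eef_pos: [536.2, 101.6, 126.7]
tcp_rot: [3.141, -0.001, 1.567]
ft_force: [-0.4, 3.0, -0.9]
opening: 0.167
```

Request:
carry_out --moves '[{"dx": 0.0035, "dy": 0, "dz": 0, "twist": 0}, {"dx": 0.0035, "dy": 0, "dz": 0.004, "twist": 0}, {"dx": 0.0035, "dy": 0, "dz": 0.008, "twist": 0}, {"dx": 0.0035, "dy": 0, "dz": 0.009, "twist": 0}]'

```text
t: 17.75
eef_pos: [535.9, 104.8, 116.9]
tcp_rot: [-3.141, 0.0, 1.568]
ft_force: [-0.0, 0.4, 2.5]
opening: 0.167
```

Request:
carry_out --moves '[{"dx": 0, "dy": -0.008, "dz": 0, "twist": 0}, {"dx": 0, "dy": -0.02, "dz": 0, "twist": 0}, {"dx": 0, "dy": -0.032, "dz": 0, "twist": 0}, {"dx": 0, "dy": -0.044, "dz": 0, "twist": 0}, {"dx": 0, "dy": -0.054, "dz": 0, "twist": 0}]'

```text
t: 18.25
eef_pos: [480.8, 105.1, 117.8]
tcp_rot: [-3.142, 0.0, 1.567]
ft_force: [0.5, -0.2, -1.7]
opening: 0.168
```

Request:
carry_out --moves '[{"dx": 0, "dy": -0.01, "dz": 0, "twist": 0}, {"dx": 0, "dy": -0.02, "dz": 0, "twist": 0}, {"dx": 0, "dy": -0.03, "dz": 0, "twist": 0}, {"dx": 0, "dy": -0.04, "dz": 0, "twist": 0}, {"dx": 0, "dy": -0.048, "dz": 0, "twist": 0}]'

```text
t: 18.75
eef_pos: [437.5, 105.4, 120.5]
tcp_rot: [3.13, -0.001, 1.567]
ft_force: [4.2, -1.8, 34.7]
opening: 0.163
```

Request:
carry_out --moves '[{"dx": 0, "dy": 0, "dz": -0.03, "twist": 0}, {"dx": 0, "dy": 0, "dz": -0.07, "twist": 0}, {"dx": -0.02, "dy": 0.02, "dz": -0.11, "twist": 0}, {"dx": -0.05, "dy": 0.05, "dz": -0.135, "twist": 0}, {"dx": -0.09, "dy": 0.07, "dz": -0.135, "twist": 0}]'

```text
t: 19.25
eef_pos: [506.0, 14.6, 256.3]
tcp_rot: [3.134, 0.001, 1.569]
ft_force: [1.0, 0.9, -2.5]
opening: 0.166
```

```bash
cat >> h.py <<'E'
def oranges(f,n='top',z=39):
    m=cv2.inRange(hsv(f),*ORG);k,l,st,ce=cv2.connectedComponentsWithStats(m)
    for i in range(1,k):
        w=ray(n,*ce[i],z)
        if st[i][4]>5 and abs(w[1]+19)<190 and 340<w[0]<660: print(n,'orange',w.round(1)[:2],st[i].tolist())
E
python3 - <<'E'
from h import *
s=state(); print(s['eef_pos'].round(1),s['ft_force'],s['opening'],s['t'])
shot('top','t9');shot('side','s9'); oranges('t9');oranges('s9','side',15)
E
```

```text
[506.   14.6 256.3] [ 0.95815667  0.926554   -2.49919965] 0.16595143437006843 19.25
top orange [504.2 -90.2] [290, 184, 4, 11, 36]
top orange [ 490.  -144.7] [305, 188, 4, 10, 35]
side orange [420.3 108.6] [278, 242, 12, 8, 41]
```

```bash
python3 - <<'E'
from h import *
p=np.array(state()['eef_pos']); print('foot proj',proj('side',p-[0,0,69]),'near edge',proj('side',p+[0,22,-69]))
u,v=proj('side',p-[0,0,60]).astype(int)
a=cv2.imread('pics/s9.png'); A=cv2.resize(a[v-50:v+50,u-50:u+50],(400,400),interpolation=cv2.INTER_CUBIC); B=cv2.resize(a[200:280,240:320],(400,400),interpolation=cv2.INTER_CUBIC)
cv2.imwrite('pics/s9c.png',np.hstack([A,B])); print(u-50,v-50)
E
```

```text
foot proj [257.32189154 174.68741119] near edge [256.10876845 180.1535874 ]
207 122
```

View pics/s9c.png

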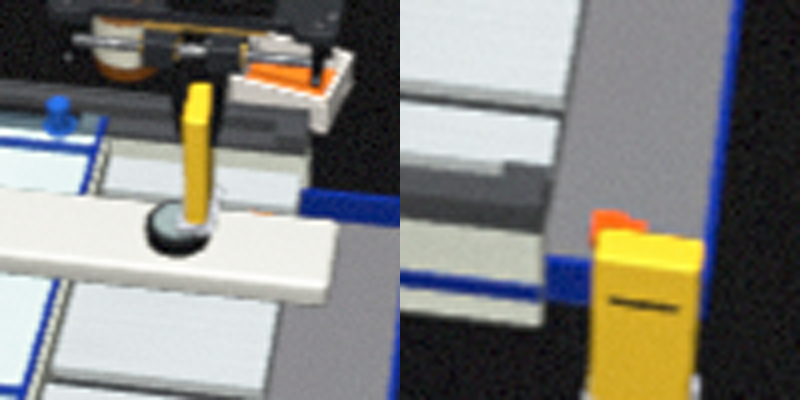

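Request:
carry_out --moves '[{"dx": -0.04, "dy": 0.015, "dz": 0, "twist": 0}, {"dx": -0.08, "dy": 0.033, "dz": 0, "twist": 0}, {"dx": -0.105, "dy": 0.033, "dz": 0, "twist": 0}, {"dx": -0.105, "dy": 0.033, "dz": 0, "twist": 0}, {"dx": -0.105, "dy": 0.033, "dz": 0, "twist": 0}]'

```text
t: 19.85
eef_pos: [535.8, -89.8, 252.2]
tcp_rot: [-3.141, -0.0, 1.566]
ft_force: [0.1, -0.8, -1.9]
opening: 0.163
```

Request:
carry_out --moves '[{"dx": 0, "dy": 0.005, "dz": 0.04, "twist": 0}, {"dx": 0, "dy": 0.005, "dz": 0.085, "twist": 0}, {"dx": 0, "dy": 0.005, "dz": 0.11, "twist": 0}, {"dx": 0, "dy": 0.005, "dz": 0.118, "twist": 0}, {"dx": 0, "dy": 0.005, "dz": 0.124, "twist": 0}]'

```text
t: 20.35
eef_pos: [541.5, -89.2, 128.7]
tcp_rot: [-3.141, -0.0, 1.568]
ft_force: [0.1, 0.1, -1.4]
opening: 0.167
```

```bash
python3 - <<'E'
from h import *
s=state(); print(s['eef_pos'].round(1),s['ft_force'],s['opening'],s['t'])
shot('top','t10'); oranges('t10')
E
```

```text
[541.5 -89.2 128.7] [ 0.14140707  0.11154    -1.43656426] 0.16684671077200086 20.35
top orange [419.9 104.7] [236, 211, 7, 8, 43]
```

Request:
carry_out --moves '[{"dx": 0, "dy": 0, "dz": 0.004, "twist": 0}, {"dx": 0, "dy": 0, "dz": 0.008, "twist": 0}, {"dx": 0, "dy": 0, "dz": 0.0108, "twist": 0}, {"dx": 0, "dy": 0, "dz": 0.0108, "twist": 0}]'

```text
t: 20.8
eef_pos: [541.5, -90.2, 117.9]
tcp_rot: [3.141, 0.0, 1.567]
ft_force: [0.7, -0.4, -1.8]
opening: 0.17
```

Request:
carry_out --moves '[{"dx": 0, "dy": -0.01, "dz": 0, "twist": 0}, {"dx": 0, "dy": -0.022, "dz": 0, "twist": 0}, {"dx": 0, "dy": -0.034, "dz": 0, "twist": 0}, {"dx": 0, "dy": -0.046, "dz": 0, "twist": 0}, {"dx": 0, "dy": -0.058, "dz": 0, "twist": 0}]'

```text
t: 21.3
eef_pos: [482.3, -89.9, 118.0]
tcp_rot: [3.141, 0.0, 1.567]
ft_force: [0.4, -0.0, -1.2]
opening: 0.166
```

Request:
carry_out --moves '[{"dx": 0, "dy": -0.008, "dz": 0, "twist": 0}, {"dx": 0, "dy": -0.016, "dz": 0, "twist": 0}, {"dx": 0, "dy": -0.024, "dz": 0, "twist": 0}, {"dx": 0, "dy": -0.032, "dz": 0, "twist": 0}, {"dx": 0, "dy": -0.036, "dz": 0, "twist": 0}]'

```text
t: 21.8
eef_pos: [446.7, -89.8, 117.8]
tcp_rot: [-3.141, -0.0, 1.567]
ft_force: [1.1, -1.0, -2.0]
opening: 0.169
```

Request:
carry_out --moves '[{"dx": 0, "dy": 0, "dz": -0.04, "twist": 0}, {"dx": -0.02, "dy": 0.03, "dz": -0.05, "twist": 0}, {"dx": -0.04, "dy": 0.065, "dz": -0.05, "twist": 0}, {"dx": -0.055, "dy": 0.083, "dz": -0.05, "twist": 0}, {"dx": -0.055, "dy": 0.083, "dz": -0.05, "twist": 0}]'

```text
t: 22.3
eef_pos: [532.1, -146.8, 167.5]
tcp_rot: [3.14, 0.001, 1.566]
ft_force: [-0.0, 0.6, -1.4]
opening: 0.163
```

Request:
carry_out --moves '[{"dx": 0, "dy": 0, "dz": 0, "twist": 0}, {"dx": 0, "dy": 0, "dz": 0.02, "twist": 0}, {"dx": 0, "dy": 0, "dz": 0.03, "twist": 0}, {"dx": 0, "dy": 0, "dz": 0.036, "twist": 0}, {"dx": 0, "dy": 0, "dz": 0.04, "twist": 0}]'

```text
t: 22.8
eef_pos: [530.0, -144.8, 127.5]
tcp_rot: [-3.141, -0.0, 1.568]
ft_force: [-0.6, -1.0, -1.5]
opening: 0.168
```

```bash
python3 - <<'E'
from h import *
s=state(); print(s['eef_pos'].round(1),s['ft_force'],s['opening'],s['t'])
shot('top','t11'); oranges('t11')
shot('side','s11'); oranges('s11','side',15)
a=cv2.imread('pics/t11.png')[135:245,200:340];b=cv2.imread('pics/s11.png')[130:250,220:320]
cv2.imwrite('pics/c11.png',np.hstack([cv2.resize(a,(510,400),interpolation=cv2.INTER_CUBIC),cv2.resize(b,(280,400))]))
E
```

```text
[ 530.  -144.8  127.5] [-0.61893729 -0.98002433 -1.47429439] 0.168164981202214 22.8
top orange [418.4 105. ] [236, 211, 6, 9, 46]
side orange [417.4 -78.7] [285, 194, 11, 7, 46]
side orange [420.4 108.1] [278, 242, 12, 7, 41]
```

View pics/c11.png

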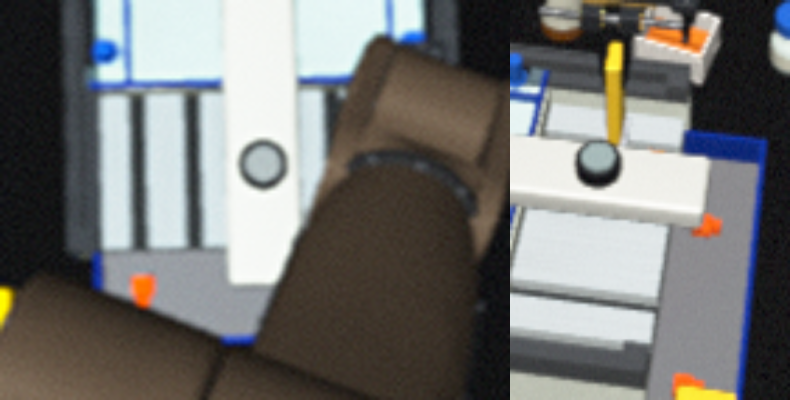

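Request:
carry_out --moves '[{"dx": 0, "dy": 0, "dz": 0.004, "twist": 0}, {"dx": 0, "dy": 0, "dz": 0.008, "twist": 0}, {"dx": 0, "dy": 0, "dz": 0.0096, "twist": 0}, {"dx": 0, "dy": 0, "dz": 0.0096, "twist": 0}]'

```text
t: 23.3
eef_pos: [530.2, -145.1, 118.0]
tcp_rot: [-3.141, -0.0, 1.567]
ft_force: [-0.3, 0.1, -1.8]
opening: 0.168
```

Request:
carry_out --moves '[{"dx": 0, "dy": -0.01, "dz": 0, "twist": 0}, {"dx": 0, "dy": -0.02, "dz": 0, "twist": 0}, {"dx": 0, "dy": -0.03, "dz": 0, "twist": 0}, {"dx": 0, "dy": -0.04, "dz": 0, "twist": 0}, {"dx": 0, "dy": -0.05, "dz": 0, "twist": 0}]'

```text
t: 23.8
eef_pos: [479.3, -145.0, 118.4]
tcp_rot: [3.141, 0.0, 1.567]
ft_force: [0.2, 0.5, -1.5]
opening: 0.173
```

Request:
carry_out --moves '[{"dx": 0, "dy": -0.008, "dz": 0, "twist": 0}, {"dx": 0, "dy": -0.016, "dz": 0, "twist": 0}, {"dx": 0, "dy": -0.024, "dz": 0, "twist": 0}, {"dx": 0, "dy": -0.032, "dz": 0, "twist": 0}, {"dx": 0, "dy": -0.035, "dz": 0, "twist": 0}]'

```text
t: 24.3
eef_pos: [444.5, -144.8, 118.2]
tcp_rot: [-3.141, -0.0, 1.567]
ft_force: [0.3, 0.1, -1.4]
opening: 0.169
```

Request:
carry_out --moves '[{"dx": 0, "dy": 0, "dz": -0.04, "twist": 0}, {"dx": 0, "dy": 0.02, "dz": -0.09, "twist": 0}, {"dx": 0.02, "dy": 0.05, "dz": -0.125, "twist": 0}, {"dx": 0.07, "dy": 0.05, "dz": -0.135, "twist": 0}, {"dx": 0.12, "dy": 0.05, "dz": -0.135, "twist": 0}]'

```text
t: 24.8
eef_pos: [496.8, -27.0, 255.0]
tcp_rot: [3.138, 0.001, 1.566]
ft_force: [0.1, 0.7, -2.4]
opening: 0.17
```

Request:
carry_out --moves '[{"dx": 0.05, "dy": 0, "dz": 0, "twist": 0}, {"dx": 0.1, "dy": 0, "dz": 0, "twist": 0}, {"dx": 0.15, "dy": 0, "dz": 0, "twist": 0}, {"dx": 0.2, "dy": 0, "dz": 0, "twist": 0}, {"dx": 0.25, "dy": 0, "dz": 0, "twist": 0}]'

```text
t: 25.3
eef_pos: [496.2, 224.3, 253.2]
tcp_rot: [3.141, 0.0, 1.567]
ft_force: [0.7, -0.3, -1.8]
opening: 0.167
```

```bash
python3 - <<'E'
from h import *
s=state(); print(s['eef_pos'].round(1),s['tcp_rot'],s['ft_force'],s['opening'],s['t'])
shot('top','t12'); oranges('t12',z=10)
shot('side','s12'); oranges('s12','side',12)
a=cv2.imread('pics/t12.png')[135:245,200:340];b=cv2.imread('pics/s12.png')[130:250,220:320]
cv2.imwrite('pics/c12.png',np.hstack([cv2.resize(a,(510,400),interpolation=cv2.INTER_CUBIC),cv2.resize(b,(280,400))]))
E
```

```text
[496.2 224.3 253.2] [3.14135784e+00 7.31134800e-05 1.56747149e+00] [ 0.7019723 -0.30691   -1.7799026] 0.16673735759794814 25.3
top orange [422.1 -87.9] [288, 209, 7, 8, 45]
top orange [ 422.9 -142.7] [303, 208, 7, 9, 50]
top orange [421.1 107.1] [236, 211, 7, 8, 43]
side orange [ 414.7 -137.7] [291, 182, 6, 7, 30]
side orange [417.6 -81.7] [285, 194, 11, 7, 48]
side orange [420.8 106.1] [278, 242, 12, 8, 42]
```

View pics/c12.png

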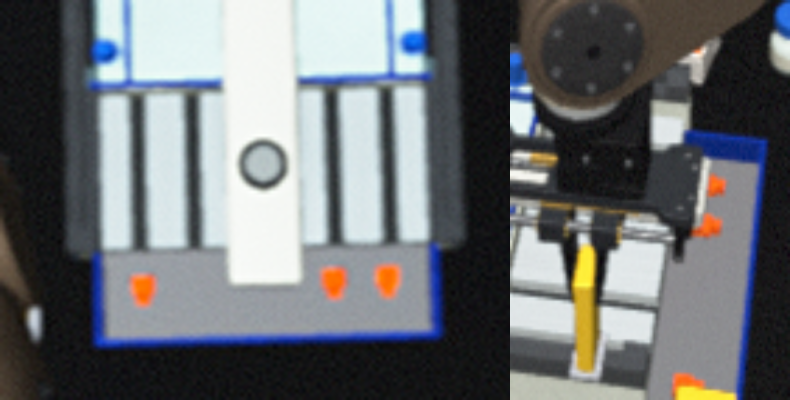

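Request:
carry_out --moves '[{"dx": 0.045, "dy": -0.003, "dz": 0, "twist": 7.5}, {"dx": 0.09, "dy": -0.006, "dz": 0, "twist": 15.3}, {"dx": 0.127, "dy": -0.009, "dz": 0.02, "twist": 15.3}, {"dx": 0.127, "dy": -0.009, "dz": 0.06, "twist": 15.3}, {"dx": 0.127, "dy": -0.009, "dz": 0.1, "twist": 15.3}]'

```text
t: 25.9
eef_pos: [487.8, 350.0, 152.1]
tcp_rot: [3.141, -0.001, 1.302]
ft_force: [0.7, -0.1, -1.7]
opening: 0.169
```

Request:
carry_out --moves '[{"dx": 0, "dy": 0, "dz": 0.015, "twist": 0}, {"dx": 0, "dy": 0, "dz": 0.02, "twist": 0}, {"dx": 0, "dy": 0, "dz": 0.02, "twist": 0}]'

```text
t: 26.2
eef_pos: [488.2, 348.9, 132.9]
tcp_rot: [-3.141, 0.001, 1.3]
ft_force: [0.8, -0.3, -1.8]
opening: 0.168
```

```bash
python3 - <<'E'
from h import *
s=state(); p=s['eef_pos'];print(p.round(1),s['tcp_rot'],s['ft_force'],s['t'])
shot('side','s13'); u,v=proj('side',p-[0,0,60]).astype(int); print(u-45,v-45,proj('side',(487.5,351.5,36)))
a=cv2.imread('pics/s13.png')[v-45:v+45,u-45:u+45]; cv2.imwrite('pics/c13.png',cv2.resize(a,(540,540),interpolation=cv2.INTER_CUBIC))
E
```

```text
[488.2 348.9 132.9] [-3.14116468e+00  5.79330194e-04  1.30000674e+00] [ 0.80532808 -0.2752723  -1.82006518] 26.2
198 257 [244.47262463 311.77205534]
```

View pics/c13.png

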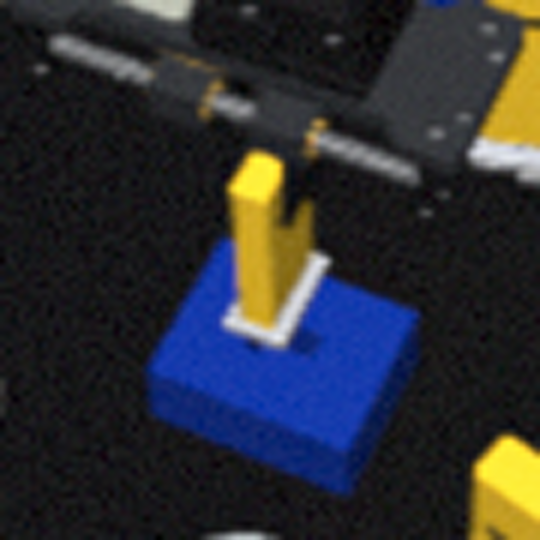

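Request:
carry_out --moves '[{"dx": 0.0025, "dy": -0.001, "dz": 0, "twist": 0}, {"dx": 0.0025, "dy": -0.001, "dz": 0.008, "twist": 0}, {"dx": 0.0025, "dy": -0.001, "dz": 0.014, "twist": 0}, {"dx": 0.0025, "dy": -0.001, "dz": 0.018, "twist": 0}]'

```text
t: 26.65
eef_pos: [487.5, 351.8, 114.6]
tcp_rot: [-3.141, 0.0, 1.3]
ft_force: [0.3, 0.0, -2.2]
opening: 0.169
```

Blade is in the pocket with no contact force. Lowering the rest of the way.

Request:
carry_out --moves '[{"dx": 0, "dy": 0, "dz": 0.004, "twist": 0}, {"dx": 0, "dy": 0, "dz": 0.007, "twist": 0}, {"dx": 0, "dy": 0, "dz": 0.009, "twist": 0}, {"dx": 0, "dy": 0, "dz": 0.009, "twist": 0}]'

```text
t: 27.05
eef_pos: [487.6, 351.8, 105.9]
tcp_rot: [-3.141, 0.0, 1.3]
ft_force: [0.0, 0.3, -1.0]
opening: 0.168
```

Request:
carry_out --moves '[{"dx": 0, "dy": 0, "dz": 0.001, "twist": 0}, {"dx": 0, "dy": 0, "dz": 0.001, "twist": 0}]'

```text
t: 27.25
eef_pos: [487.7, 351.9, 105.2]
tcp_rot: [3.142, 0.0, 1.3]
ft_force: [0.0, -0.0, -1.1]
opening: 0.166
```

Request:
carry_out --moves '[{"dx": 0, "dy": 0, "dz": 0, "twist": 0}, {"dx": 0, "dy": 0, "dz": 0, "twist": 0}, {"dx": 0, "dy": 0, "dz": 0, "twist": 0}, {"dx": 0, "dy": 0, "dz": 0, "twist": 0}]' --grip 0.05

```text
t: 27.65
eef_pos: [487.8, 351.9, 105.3]
tcp_rot: [3.141, -0.0, 1.3]
ft_force: [-0.1, 0.4, -0.3]
opening: 0.447
```

Request:
carry_out --moves '[{"dx": 0, "dy": 0, "dz": -0.02, "twist": 0}, {"dx": 0, "dy": 0, "dz": -0.06, "twist": 0}, {"dx": 0, "dy": 0, "dz": -0.1, "twist": 0}, {"dx": 0, "dy": 0, "dz": -0.12, "twist": 0}]'

```text
t: 28.05
eef_pos: [488.3, 352.3, 228.6]
tcp_rot: [3.139, -0.003, 1.3]
ft_force: [0.2, 0.2, 0.0]
opening: 0.526
```

```bash
python3 - <<'E'
from h import *
s=state(); p=s['eef_pos'];print(p.round(1),s['tcp_rot'],s['t'])
shot('side','s14');shot('top','t14');print(knobs('t14'))
a=cv2.imread('pics/s14.png')[270:360,200:290]; cv2.imwrite('pics/c14.png',cv2.resize(a,(450,450),interpolation=cv2.INTER_CUBIC))
E
```

```text
[488.3 352.3 228.6] [ 3.13872399e+00 -2.77407240e-03  1.30038757e+00] 28.05
[([644.6, -168.9], 37), ([646.3, 130.3], 37)]
```

View pics/c14.png

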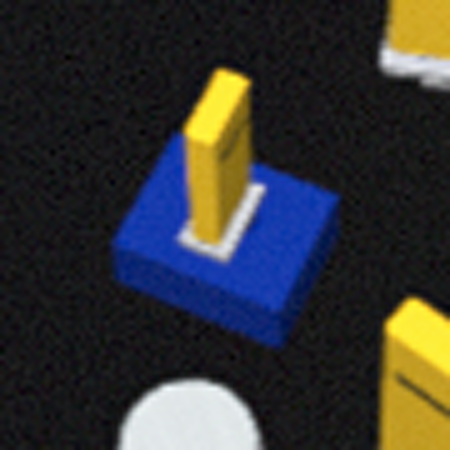

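Request:
carry_out --moves '[{"dx": -0.026, "dy": 0.038, "dz": 0, "twist": 8.5}, {"dx": -0.052, "dy": 0.076, "dz": 0, "twist": 17}, {"dx": -0.078, "dy": 0.114, "dz": 0, "twist": 25.5}, {"dx": -0.104, "dy": 0.152, "dz": 0, "twist": 34}, {"dx": -0.13, "dy": 0.19, "dz": 0, "twist": 42.5}]' --grip 0

```text
t: 28.65
eef_pos: [636.7, 174.2, 223.8]
tcp_rot: [-3.141, 0.002, 0.552]
ft_force: [1.6, 1.7, -0.1]
opening: 0.164
```

Request:
carry_out --moves '[{"dx": 0.004, "dy": 0.02, "dz": 0, "twist": 8.5}, {"dx": 0.008, "dy": 0.045, "dz": 0.01, "twist": 17}, {"dx": 0.012, "dy": 0.068, "dz": 0.03, "twist": 25.5}, {"dx": 0.012, "dy": 0.068, "dz": 0.05, "twist": 32}, {"dx": 0.012, "dy": 0.068, "dz": 0.05, "twist": 32}]'

```text
t: 29.15
eef_pos: [680.9, 123.7, 170.9]
tcp_rot: [3.141, 0.007, -0.003]
ft_force: [0.1, -0.5, -0.4]
opening: 0.006
```

Request:
carry_out --moves '[{"dx": 0, "dy": 0, "dz": 0, "twist": 0}, {"dx": 0, "dy": 0, "dz": 0, "twist": 0}]'

```text
t: 29.35
eef_pos: [682.4, 125.1, 176.1]
tcp_rot: [3.142, -0.001, 0.003]
ft_force: [-1.4, 0.5, 0.9]
opening: 0.009
```

Request:
carry_out --moves '[{"dx": 0, "dy": 0, "dz": 0.035, "twist": 0}, {"dx": 0, "dy": 0, "dz": 0.06, "twist": 0}, {"dx": 0, "dy": 0, "dz": 0.069, "twist": 0}, {"dx": 0, "dy": 0, "dz": 0.069, "twist": 0}]'

```text
t: 29.75
eef_pos: [682.1, 124.9, 106.0]
tcp_rot: [3.141, 0.001, 0.002]
ft_force: [0.3, -0.1, -0.3]
opening: 0.006
```

Request:
carry_out --moves '[{"dx": -0.01, "dy": 0, "dz": 0, "twist": 0}, {"dx": -0.017, "dy": 0, "dz": 0, "twist": 0}, {"dx": -0.024, "dy": 0, "dz": 0, "twist": 0}, {"dx": -0.031, "dy": 0, "dz": 0, "twist": 0}, {"dx": -0.037, "dy": 0, "dz": 0, "twist": 0}]'

```text
t: 30.25
eef_pos: [646.6, 123.8, 107.7]
tcp_rot: [3.141, -0.006, 0.0]
ft_force: [10.5, -6.5, -0.1]
opening: 0.005
```

```bash
python3 - <<'E'
from h import *
s=state(); p=s['eef_pos'];print(p.round(1),s['tcp_rot'],s['ft_force'],s['t'])
shot('top','t15');print(knobs('t15'))
E
```

```text
[646.6 123.8 107.7] [ 3.14068473e+00 -5.63782166e-03  3.99278574e-04] [10.53644495 -6.54200865 -0.05545549] 30.25
[([640.1, -169.6], 38)]
```

Request:
carry_out --moves '[{"dx": 0.031, "dy": 0, "dz": -0.035, "twist": 0}, {"dx": 0.031, "dy": 0.035, "dz": -0.065, "twist": 0}, {"dx": 0.031, "dy": 0.085, "dz": -0.065, "twist": 0}, {"dx": 0.031, "dy": 0.135, "dz": -0.065, "twist": 0}, {"dx": 0.031, "dy": 0.185, "dz": -0.065, "twist": 0}]'

```text
t: 30.8
eef_pos: [675.5, -61.9, 171.9]
tcp_rot: [3.142, -0.0, 0.001]
ft_force: [0.3, 0.1, -0.5]
opening: 0.003
```

Request:
carry_out --moves '[{"dx": 0, "dy": 0.05, "dz": 0, "twist": 0}, {"dx": 0, "dy": 0.1, "dz": 0, "twist": 0}, {"dx": 0, "dy": 0.105, "dz": 0.04, "twist": 0}, {"dx": 0, "dy": 0.105, "dz": 0.065, "twist": 0}, {"dx": 0, "dy": 0.105, "dz": 0.065, "twist": 0}]'

```text
t: 31.3
eef_pos: [674.0, -165.3, 103.0]
tcp_rot: [-3.139, 0.006, -0.001]
ft_force: [-0.0, 0.4, -0.4]
opening: 0.002
```

Request:
carry_out --moves '[{"dx": -0.015, "dy": 0, "dz": 0, "twist": 0}, {"dx": -0.025, "dy": 0, "dz": 0, "twist": 0}, {"dx": -0.035, "dy": 0, "dz": 0, "twist": 0}, {"dx": -0.045, "dy": 0, "dz": 0, "twist": 0}, {"dx": -0.055, "dy": 0, "dz": 0, "twist": 0}]'

```text
t: 31.8
eef_pos: [622.0, -165.2, 107.5]
tcp_rot: [3.141, -0.004, -0.0]
ft_force: [13.5, 7.3, 1.5]
opening: 0.005
```

```bash
python3 - <<'E'
from h import *
s=state(); p=s['eef_pos'];print(p.round(1),s['tcp_rot'],s['ft_force'],s['t'])
shot('top','t16');print(knobs('t16')); oranges('t16',z=10)
E
```

```text
[ 622.  -165.2  107.5] [ 3.14110308e+00 -4.02763215e-03 -1.02840481e-04] [13.52620666  7.27881529  1.5065483 ] 31.8
[([617.2, 130.1], 36)]
```

Request:
carry_out --moves '[{"dx": 0.03, "dy": 0, "dz": -0.035, "twist": 0}, {"dx": 0.03, "dy": -0.035, "dz": -0.065, "twist": 0}, {"dx": 0.03, "dy": -0.085, "dz": -0.065, "twist": 0}, {"dx": 0.03, "dy": -0.135, "dz": -0.065, "twist": 0}, {"dx": 0.03, "dy": -0.185, "dz": -0.065, "twist": 0}]'

```text
t: 32.35
eef_pos: [650.3, 21.0, 171.7]
tcp_rot: [3.141, 0.0, -0.0]
ft_force: [1.1, 0.1, -0.6]
opening: 0.004
```

Request:
carry_out --moves '[{"dx": 0, "dy": -0.05, "dz": 0, "twist": 0}, {"dx": 0, "dy": -0.1, "dz": 0, "twist": 0}, {"dx": 0, "dy": -0.105, "dz": 0.04, "twist": 0}, {"dx": 0, "dy": -0.105, "dz": 0.065, "twist": 0}, {"dx": 0, "dy": -0.105, "dz": 0.065, "twist": 0}]'

```text
t: 32.85
eef_pos: [648.9, 124.7, 103.0]
tcp_rot: [3.141, 0.007, 0.001]
ft_force: [0.7, 0.2, -0.1]
opening: 0.003
```

Request:
carry_out --moves '[{"dx": -0.014, "dy": 0, "dz": 0, "twist": 0}, {"dx": -0.023, "dy": 0, "dz": 0, "twist": 0}, {"dx": -0.032, "dy": 0, "dz": 0, "twist": 0}, {"dx": -0.041, "dy": 0, "dz": 0, "twist": 0}, {"dx": -0.05, "dy": 0, "dz": 0, "twist": 0}]'

```text
t: 33.35
eef_pos: [601.6, 124.3, 107.2]
tcp_rot: [3.142, -0.003, -0.0]
ft_force: [8.6, -1.9, 1.8]
opening: 0.004
```

Request:
carry_out --moves '[{"dx": 0.029, "dy": 0, "dz": -0.035, "twist": 0}, {"dx": 0.029, "dy": 0.035, "dz": -0.065, "twist": 0}, {"dx": 0.029, "dy": 0.085, "dz": -0.065, "twist": 0}, {"dx": 0.029, "dy": 0.135, "dz": -0.065, "twist": 0}, {"dx": 0.029, "dy": 0.185, "dz": -0.065, "twist": 0}]'

```text
t: 33.85
eef_pos: [629.2, -61.8, 171.6]
tcp_rot: [-3.141, 0.001, 0.001]
ft_force: [0.6, 0.2, -0.7]
opening: 0.002
```

Request:
carry_out --moves '[{"dx": 0, "dy": 0.05, "dz": 0, "twist": 0}, {"dx": 0, "dy": 0.1, "dz": 0, "twist": 0}, {"dx": 0, "dy": 0.105, "dz": 0.04, "twist": 0}, {"dx": 0, "dy": 0.105, "dz": 0.065, "twist": 0}, {"dx": 0, "dy": 0.105, "dz": 0.065, "twist": 0}]'

```text
t: 34.35
eef_pos: [627.9, -165.2, 103.0]
tcp_rot: [-3.139, 0.006, -0.001]
ft_force: [-0.5, 1.0, 0.1]
opening: 0.008
```

Request:
carry_out --moves '[{"dx": -0.014, "dy": 0, "dz": 0, "twist": 0}, {"dx": -0.023, "dy": 0, "dz": 0, "twist": 0}, {"dx": -0.033, "dy": 0, "dz": 0, "twist": 0}, {"dx": -0.043, "dy": 0, "dz": 0, "twist": 0}, {"dx": -0.052, "dy": 0, "dz": 0, "twist": 0}]'

```text
t: 34.85
eef_pos: [578.6, -165.3, 107.2]
tcp_rot: [3.141, -0.003, -0.0]
ft_force: [11.6, 7.7, 2.0]
opening: 0.0
```

```bash
python3 - <<'E'
from h import *
s=state(); p=s['eef_pos'];print(p.round(1),s['tcp_rot'],s['ft_force'],s['t'])
shot('top','t17');print(knobs('t17')); oranges('t17',z=10)
E
```

```text
[ 578.6 -165.3  107.2] [ 3.14100357e+00 -2.98553945e-03 -3.36581771e-05] [11.59695133  7.68808036  2.01294484] 34.85
[([573.6, 128.8], 41)]
```

Request:
carry_out --moves '[{"dx": 0.03, "dy": 0, "dz": -0.035, "twist": 0}, {"dx": 0.03, "dy": -0.035, "dz": -0.065, "twist": 0}, {"dx": 0.03, "dy": -0.085, "dz": -0.065, "twist": 0}, {"dx": 0.03, "dy": -0.135, "dz": -0.065, "twist": 0}, {"dx": 0.03, "dy": -0.185, "dz": -0.065, "twist": 0}]'

```text
t: 35.4
eef_pos: [607.3, 21.0, 171.6]
tcp_rot: [3.141, 0.001, -0.001]
ft_force: [1.0, 0.5, -1.1]
opening: 0.009
```

Request:
carry_out --moves '[{"dx": 0, "dy": -0.05, "dz": 0, "twist": 0}, {"dx": 0, "dy": -0.1, "dz": 0, "twist": 0}, {"dx": 0, "dy": -0.105, "dz": 0.04, "twist": 0}, {"dx": 0, "dy": -0.105, "dz": 0.065, "twist": 0}, {"dx": 0, "dy": -0.105, "dz": 0.065, "twist": 0}]'

```text
t: 35.9
eef_pos: [606.0, 124.7, 103.3]
tcp_rot: [3.141, 0.006, 0.001]
ft_force: [-0.1, 0.1, 0.9]
opening: 0.003
```

Request:
carry_out --moves '[{"dx": -0.014, "dy": 0, "dz": 0, "twist": 0}, {"dx": -0.023, "dy": 0, "dz": 0, "twist": 0}, {"dx": -0.032, "dy": 0, "dz": 0, "twist": 0}, {"dx": -0.041, "dy": 0, "dz": 0, "twist": 0}, {"dx": -0.05, "dy": 0, "dz": 0, "twist": 0}]'

```text
t: 36.4
eef_pos: [558.6, 124.3, 107.1]
tcp_rot: [-3.142, -0.003, -0.0]
ft_force: [4.9, -2.0, 2.5]
opening: 0.007
```

Request:
carry_out --moves '[{"dx": 0.029, "dy": 0, "dz": -0.035, "twist": 0}, {"dx": 0.029, "dy": 0.035, "dz": -0.065, "twist": 0}, {"dx": 0.029, "dy": 0.085, "dz": -0.065, "twist": 0}, {"dx": 0.029, "dy": 0.135, "dz": -0.065, "twist": 0}, {"dx": 0.029, "dy": 0.185, "dz": -0.065, "twist": 0}]'

```text
t: 36.9
eef_pos: [586.2, -61.8, 171.6]
tcp_rot: [-3.141, 0.001, 0.001]
ft_force: [0.4, -0.2, 0.7]
opening: 0.002
```

Request:
carry_out --moves '[{"dx": 0, "dy": 0.05, "dz": 0, "twist": 0}, {"dx": 0, "dy": 0.1, "dz": 0, "twist": 0}, {"dx": 0, "dy": 0.105, "dz": 0.04, "twist": 0}, {"dx": 0, "dy": 0.105, "dz": 0.065, "twist": 0}, {"dx": 0, "dy": 0.105, "dz": 0.065, "twist": 0}]'

```text
t: 37.4
eef_pos: [584.9, -165.1, 103.2]
tcp_rot: [-3.139, 0.006, -0.001]
ft_force: [0.3, 0.6, 0.5]
opening: 0.006
```

Request:
carry_out --moves '[{"dx": -0.014, "dy": 0, "dz": 0, "twist": 0}, {"dx": -0.023, "dy": 0, "dz": 0, "twist": 0}, {"dx": -0.033, "dy": 0, "dz": 0, "twist": 0}, {"dx": -0.043, "dy": 0, "dz": 0, "twist": 0}, {"dx": -0.052, "dy": 0, "dz": 0, "twist": 0}]'

```text
t: 37.9
eef_pos: [535.6, -165.4, 107.1]
tcp_rot: [3.141, -0.003, -0.0]
ft_force: [12.4, 7.5, 2.3]
opening: 0.004
```

```bash
python3 - <<'E'
from h import *
s=state(); p=s['eef_pos'];print(p.round(1),s['tcp_rot'],s['ft_force'],s['t'])
shot('top','t18');print(knobs('t18')); oranges('t18',z=10)
E
```

```text
[ 535.6 -165.4  107.1] [ 3.14096583e+00 -2.89770343e-03 -1.24647578e-04] [12.44954047  7.5477578   2.32261913] 37.9
[([531.0, 129.0], 41)]
```

Request:
carry_out --moves '[{"dx": 0.03, "dy": 0, "dz": -0.035, "twist": 0}, {"dx": 0.03, "dy": -0.035, "dz": -0.065, "twist": 0}, {"dx": 0.03, "dy": -0.085, "dz": -0.065, "twist": 0}, {"dx": 0.03, "dy": -0.135, "dz": -0.065, "twist": 0}, {"dx": 0.03, "dy": -0.185, "dz": -0.065, "twist": 0}]'

```text
t: 38.45
eef_pos: [564.3, 21.0, 171.6]
tcp_rot: [3.141, 0.001, -0.001]
ft_force: [0.4, -0.5, 0.1]
opening: 0.006
```

Request:
carry_out --moves '[{"dx": 0, "dy": -0.05, "dz": 0, "twist": 0}, {"dx": 0, "dy": -0.1, "dz": 0, "twist": 0}, {"dx": 0, "dy": -0.105, "dz": 0.04, "twist": 0}, {"dx": 0, "dy": -0.105, "dz": 0.065, "twist": 0}, {"dx": 0, "dy": -0.105, "dz": 0.065, "twist": 0}]'

```text
t: 38.95
eef_pos: [563.1, 124.7, 103.5]
tcp_rot: [3.141, 0.006, 0.001]
ft_force: [0.7, -0.0, 0.2]
opening: 0.005
```

Request:
carry_out --moves '[{"dx": -0.014, "dy": 0, "dz": 0, "twist": 0}, {"dx": -0.023, "dy": 0, "dz": 0, "twist": 0}, {"dx": -0.031, "dy": 0, "dz": 0, "twist": 0}, {"dx": -0.039, "dy": 0, "dz": 0, "twist": 0}, {"dx": -0.045, "dy": 0, "dz": 0, "twist": 0}]'

```text
t: 39.45
eef_pos: [520.5, 124.4, 107.1]
tcp_rot: [-3.142, -0.002, -0.0]
ft_force: [4.6, -0.7, 2.5]
opening: 0.007
```

Request:
carry_out --moves '[{"dx": 0.025, "dy": 0, "dz": -0.035, "twist": 0}, {"dx": 0.025, "dy": 0.035, "dz": -0.065, "twist": 0}, {"dx": 0.025, "dy": 0.085, "dz": -0.065, "twist": 0}, {"dx": 0.025, "dy": 0.135, "dz": -0.065, "twist": 0}, {"dx": 0.025, "dy": 0.185, "dz": -0.065, "twist": 0}]'

```text
t: 39.95
eef_pos: [544.4, -61.9, 171.6]
tcp_rot: [-3.141, 0.0, 0.001]
ft_force: [0.0, 0.4, -0.1]
opening: 0.007
```

Request:
carry_out --moves '[{"dx": 0, "dy": 0.05, "dz": 0, "twist": 0}, {"dx": 0, "dy": 0.1, "dz": 0, "twist": 0}, {"dx": 0, "dy": 0.105, "dz": 0.04, "twist": 0}, {"dx": 0, "dy": 0.105, "dz": 0.065, "twist": 0}, {"dx": 0, "dy": 0.105, "dz": 0.065, "twist": 0}]'

```text
t: 40.45
eef_pos: [543.2, -165.2, 103.5]
tcp_rot: [-3.139, 0.006, -0.001]
ft_force: [-0.2, 0.1, 0.9]
opening: 0.006
```

Request:
carry_out --moves '[{"dx": -0.012, "dy": 0, "dz": 0, "twist": 0}, {"dx": -0.018, "dy": 0, "dz": 0, "twist": 0}, {"dx": -0.022, "dy": 0, "dz": 0, "twist": 0}, {"dx": -0.025, "dy": 0, "dz": 0, "twist": 0}, {"dx": -0.028, "dy": 0, "dz": 0, "twist": 0}]'

```text
t: 40.95
eef_pos: [518.0, -165.6, 107.3]
tcp_rot: [3.14, -0.003, 0.0]
ft_force: [4.5, -0.4, 3.5]
opening: 0.002
```

```bash
python3 - <<'E'
from h import *
s=state(); p=s['eef_pos'];print(p.round(1),s['tcp_rot'],s['ft_force'],s['t'])
shot('top','t19');print(knobs('t19')); oranges('t19',z=10)
E
```

```text
[ 518.  -165.6  107.3] [ 3.14045997e+00 -2.71212151e-03  2.47306833e-04] [ 4.49813765 -0.35304659  3.51600386] 40.95
[([493.5, 129.2], 37)]
```

Request:
carry_out --moves '[{"dx": -0.002, "dy": 0, "dz": 0, "twist": 0}, {"dx": -0.004, "dy": 0, "dz": 0, "twist": 0}, {"dx": -0.005, "dy": 0, "dz": 0, "twist": 0}]'

```text
t: 41.3
eef_pos: [512.5, -165.6, 106.4]
tcp_rot: [3.141, -0.001, 0.0]
ft_force: [4.5, -0.1, 3.0]
opening: 0.006
```

Request:
carry_out --moves '[{"dx": -0.001, "dy": 0, "dz": 0, "twist": 0}, {"dx": -0.002, "dy": 0, "dz": 0, "twist": 0}]'

```text
t: 41.5
eef_pos: [511.2, -165.7, 106.4]
tcp_rot: [3.141, -0.002, -0.0]
ft_force: [11.5, 2.0, 1.7]
opening: 0.004
```

Request:
carry_out --moves '[{"dx": 0.022, "dy": 0, "dz": -0.035, "twist": 0}, {"dx": 0.022, "dy": 0.0, "dz": -0.065, "twist": 0}, {"dx": 0.022, "dy": -0.04, "dz": -0.065, "twist": 0}, {"dx": 0.022, "dy": -0.09, "dz": -0.065, "twist": 0}, {"dx": 0.022, "dy": -0.14, "dz": -0.065, "twist": 0}]'

```text
t: 42.0
eef_pos: [531.0, -24.3, 170.7]
tcp_rot: [-3.142, 0.003, -0.001]
ft_force: [1.5, 0.3, -0.9]
opening: 0.004
```

Request:
carry_out --moves '[{"dx": 0, "dy": -0.05, "dz": 0, "twist": 0}, {"dx": 0, "dy": -0.1, "dz": 0, "twist": 0}, {"dx": 0, "dy": -0.15, "dz": 0, "twist": 0}, {"dx": 0, "dy": -0.15, "dz": 0.04, "twist": 0}, {"dx": 0, "dy": -0.15, "dz": 0.064, "twist": 0}]'

```text
t: 42.5
eef_pos: [530.4, 125.9, 105.1]
tcp_rot: [3.141, 0.003, 0.003]
ft_force: [0.6, -0.3, 0.7]
opening: 0.002
```

Request:
carry_out --moves '[{"dx": -0.008, "dy": 0, "dz": 0, "twist": 0}, {"dx": -0.012, "dy": 0, "dz": 0, "twist": 0}, {"dx": -0.015, "dy": 0, "dz": 0, "twist": 0}, {"dx": -0.017, "dy": 0, "dz": 0, "twist": 0}, {"dx": -0.019, "dy": 0, "dz": 0, "twist": 0}]'

```text
t: 43.0
eef_pos: [513.8, 124.3, 108.2]
tcp_rot: [-3.141, -0.002, -0.0]
ft_force: [3.8, -0.6, 1.0]
opening: 0.006
```

Request:
carry_out --moves '[{"dx": -0.001, "dy": 0, "dz": 0, "twist": 0}, {"dx": -0.002, "dy": 0, "dz": 0, "twist": 0}, {"dx": -0.002, "dy": 0, "dz": 0, "twist": 0}]'

```text
t: 43.3
eef_pos: [512.8, 124.4, 108.0]
tcp_rot: [-3.141, -0.004, -0.0]
ft_force: [5.2, -2.1, 4.6]
opening: 0.004
```

Request:
carry_out --moves '[{"dx": 0.012, "dy": 0, "dz": 0, "twist": 0}, {"dx": 0.025, "dy": 0, "dz": -0.035, "twist": 0}, {"dx": 0.02, "dy": 0, "dz": -0.085, "twist": 0}, {"dx": 0.02, "dy": -0.04, "dz": -0.115, "twist": 0}, {"dx": 0.02, "dy": -0.08, "dz": -0.125, "twist": 0}]'

```text
t: 43.8
eef_pos: [532.5, 205.1, 235.7]
tcp_rot: [-3.141, -0.004, -0.002]
ft_force: [0.9, -0.9, 0.0]
opening: 0.002
```

Request:
carry_out --moves '[{"dx": 0, "dy": -0.04, "dz": 0, "twist": 0}, {"dx": 0, "dy": -0.07, "dz": 0, "twist": 0}, {"dx": 0, "dy": -0.07, "dz": 0, "twist": 0}, {"dx": 0, "dy": -0.07, "dz": 0, "twist": 0}, {"dx": 0, "dy": -0.07, "dz": 0, "twist": 0}]'

```text
t: 44.3
eef_pos: [531.3, 273.7, 231.9]
tcp_rot: [3.141, 0.001, -0.001]
ft_force: [-0.3, -0.6, -0.1]
opening: 0.0
```

```bash
python3 - <<'E'
from h import *
s=state(); p=s['eef_pos'];print(p.round(1),s['ft_force'],s['t'])
shot('top','t20');print(knobs('t20'),knobs('top0')); oranges('t20',z=10); shot('side','s20'); oranges('s20','side',10)
cv2.imwrite('pics/c20.png',np.hstack([cv2.resize(cv2.imread(f'pics/{n}20.png')[60:370,80:420],(395,360)) for n in 'ts']))
E
```

```text
[531.3 273.7 231.9] [-0.27705329 -0.55108562 -0.08809293] 44.3
[([490.4, -168.9], 43), ([492.5, 129.7], 37)] [([493.8, -169.3], 44), ([496.0, 129.7], 37)]
top orange [422.3 -88.2] [288, 209, 7, 8, 46]
top orange [ 423.  -142.9] [303, 208, 7, 9, 49]
top orange [421.  106.8] [236, 211, 7, 8, 44]
side orange [ 414.8 -139.8] [291, 182, 6, 7, 30]
side orange [417.4 -83.7] [285, 194, 11, 7, 47]
side orange [421.  104.5] [278, 242, 12, 8, 42]
```

View pics/c20.png

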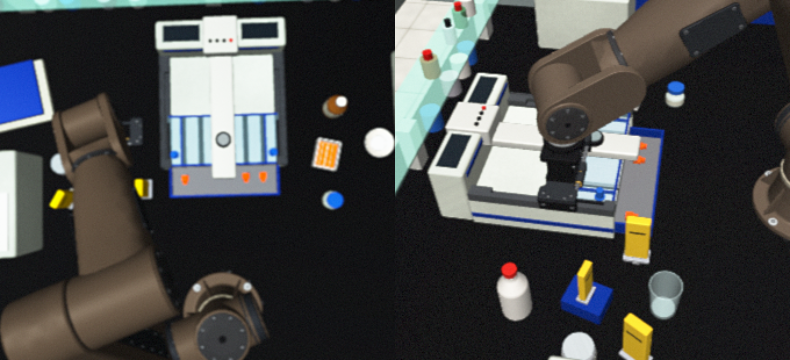

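```bash
python3 -c "
from cell import *
print(job_done())"
```

```text
the job is handed in; nothing more can be done
None
```

The job is handed in at about 44 s of the 210 s allowed; no verdict is reported.

**What I did**
- **Cover opened:** I walked it back with alternate pushes at the two knobs. Both knobs measured about 151 mm back in the camera pictures.
- **Scraper:** Of the three yellow scrapers, I took the one in the blue block. Its handle is 40 by 15 mm and 100 mm high above the foot, matching the description; the two loose ones are larger.
- **Bar ends:** Slots 1, 3 and 4 each held one, and I swept all three into the chip tray. Slot 2 was empty.
- **Return and closing:** I put the scraper back upright in its block and walked the cover shut to its front stops.

**Last checks**
- **Cover:** Both knobs stand about 3.5 mm further forward than at the start. The knob line has the same small angle as at the start and as the stand itself, so I take the cover to be square.
- **Bar ends:** All three were seen in the tray from both cameras. The top-view positions were unchanged since they dropped in.
- **Scraper and bystanders:** The scraper looks upright and seated. I judged the bystanders by eye only; those in view look untouched.
- **Robot:** It touches nothing, standing at z 232 mm with the force near zero.

**Off plan**
- At the end of the slot 1 sweep there was a brief upward force of 35 N, probably the bar end tipping under the blade. I stopped the later sweeps about 10 mm sooner, and they showed no such force.
- The cameras' knob positions differed from those implied by the gripper by about 2 mm, which is within the stated calibration.

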